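# Remount the row of control devices in mirrored order

### The arm

A 6-joint arm with a two-finger parallel gripper is mounted at the origin on the work surface. World frame = base frame: x ahead of the robot, y to its left, z up, the work surface at z = 0. Lengths are in m, angles in rad, forces in N, time in s.
With the tool pointing down it reaches from about 0.4 to 0.925 m from the base axis. Payload 12.5 kg.
Tool frame: the origin (TCP) lies midway between the tips of the shut fingers; the grasp point (between the pads) lies manip.grip_point_offset behind it (manip.grip_point_offset is the distance from the TCP to the grasp point, in m); z points along the fingers, x is the direction in which the jaws open and shut, and the axes are right-handed (so a half turn about z gives the same grasp; the last joint's range is limited). The gripper opens to 95 mm and grips with 3 to 60 N. Pads are 20 mm wide; open, the fingers measure 119 mm over their backs; the gripper's body (75 mm by 180 mm) begins 59 mm behind the grasp point.
Start: joints at [1.208, 0.491, 1.559, -0, 1.092, -0.106], TCP at [0.159, 0.605, 0.191] pointing down, gripper open.
Joint ranges: [-3.1, 3.1], [-0.84, 2.19], [0.05, 2.79], [-1.13, 4.28], [0.06, 2.93], [-2.69, 2.69]. Speed limits (rad/s): [2.22, 2.22, 2.79, 3.14, 3.14, 3.14].

### API

Orientations are given as a 3x3 rotation matrix whose columns are the frame's x, y, z axes.
In Python, from cell import sensors, cams, manip gives the robot as it stands.
- The arm moves only by the shell command python3 -m inch 'ROWS' [FORCE]. ROWS is JSON, a list of rows, each a list of 7 numbers: the shift along the tool's x, y, z in cm, then the turn, a rotation vector about the tool's x, y, z in degrees, then the closure, from -1 (fully open) to 1 (shut). In form: [[x, y, z, rx, ry, rz, jaw], ...]. A call has 1 to 20 rows; each row is the pose to reach, as a shift and turn from the pose commanded when the call began, along the tool's axes at that moment; what a row does not reach only later rows make up. A row lasts 1/12 s, in which the tool goes at most 41.7 mm and 7.16 degrees, less where a joint would pass 70% of its speed; a pose out of reach is approached as far as the arm can. A call with a gripper value outside its range is refused whole. The fingers move at their own pace and stop on an object; FORCE is the grip in N (left out, the last holds). Time passes only in rows, so rows that repeat a pose let the fingers close. It gives the time, the measured TCP pose, the force and the opening at its end, in the units of the state.
- sensors.read_state(): the state, without advancing time (a new reading comes with each control period).
- cams.capture(name): name is "side" or "top" or "wrist"; returns a dict with "pixels" (400x640x3 uint8, red, green, blue), "vertical_fov" (degrees; the focal length in pixels is half the picture's height over the tangent of half this angle, whatever the lens; pixels are square), "cx", "cy" (the principal point, pixels), "k1" (the pictures are not rectified: a ray, as slopes to the right and down, at radius r is drawn at 1 + k1 r^2 times it, then the intrinsics apply), "world_from_camera" (4x4, takes a point from camera to world coordinates). Camera axes: x right, y up, looking along -z (the intrinsics and any distortion apply to the point x, -y, -z); pixel columns grow to the right and rows downward; lengths in m; the calibration is good to about 2 mm. A picture is of the moment at which its call begins. There is no depth.
- manip.sign_off(): hands the job in, once; it reports no verdict.
The state is a dict: "t": time; "joint_positions": joint angles; "joint_velocities": joint speeds; "effort": joint torques, N m; "eef_pos": TCP position; "eef_rot": TCP orientation; "ft_force": force on the tool from outside, world axes, zero at the start; "wrist_torque": the same for the moment, N m; "grip_width": opening from 0.0 (shut) to 1.0 (fully open).
Only numpy, scipy, OpenCV 4.12 (cv2) and the standard library are available. Lean on these libraries where they do the work, as an engineer would, in place of code of your own. Each camera call takes 0.05 s, during which the arm holds its last target.

### The job

Move the four devices (two breakers, a contactor and a timer relay) one by one from the storage rack to the four cradles of the perforated panel beside it, reversing the order of the row for the student who sits opposite: the device at the left end of the rack goes into the cradle at the right end, the second from the left into the second from the right, and so on. Each must stand upright, squarely centred on its cradle's floor between the end lips and lined up lengthwise with it (either way round), and be let go; tip none of them over on the way.

Things in the scene. Friction and masses are not known exactly. Their poses are not given: they have to be found in the camera images.
- breaker_single: White single-pole circuit breaker with one small blue lever. Body 85 (x) x 27 (y) x 42 mm high; centred on it a full-width nose 45 mm long in x, with flat upright end faces at x = +-22.5 mm from 42 to 72 mm above the underside, good to grip; lever up to 81 mm. About 0.16 kg. Origin: centre of the flat underside, z up. Starts in the middle of any bay of the rack, its y along the row.
- breaker_triple: White three-pole circuit breaker, the widest device, with one wide blue lever bar. Body 85 (x) x 54 (y) x 42 mm high; centred on it a full-width nose 45 mm long in x, with flat upright end faces at x = +-22.5 mm from 42 to 72 mm above the underside, good to grip; lever up to 81 mm. About 0.36 kg. Origin: centre of the flat underside, z up. Starts in the middle of any bay of the rack, its y along the row.
- contactor: Black contactor with six brass screws and a small flat grey armature tab on top. Body 85 (x) x 45 (y) x 42 mm high; centred on it a full-width nose 45 mm long in x, with flat upright end faces at x = +-22.5 mm from 42 to 80 mm above the underside, good to grip; tab up to 84 mm. About 0.38 kg. Origin: centre of the flat underside, z up. Starts in the middle of any bay of the rack, its y along the row.
- relay: Grey timer relay with a round white dial on top. Body 85 (x) x 36 (y) x 42 mm high; centred on it a full-width nose 45 mm long in x, with flat upright end faces at x = +-22.5 mm from 42 to 72 mm above the underside, good to grip; dial up to 78 mm. About 0.15 kg. Origin: centre of the flat underside, z up. Starts in the middle of any bay of the rack, its y along the row.
- rack: Fixed aluminium tray 112 (x) x 312 (y) x 16 mm, left or right of the panel. Origin: centre of the underside; floor 6 mm above it. Four bays in a row along y, centres at y = +112.5, +37.5, -37.5, -112.5 mm, with 14 mm high thin separators. Its y is within 0.16 rad of world y (robot's left); +y is the left end of the row.
- cradle1: Fixed steel cradle on the white perforated panel: the leftmost of four in a row as the robot sees it (left = +y). 110 (x) x 60 (y) mm; origin: centre of the underside; floor 4 mm above it; 12 mm high end lips, 104 mm apart inside, at its x ends; y sides open. Cradles stand about 75 mm apart, slightly out of line, each turned up to 0.08 rad on the panel.
- cradle2: Fixed steel cradle on the white perforated panel: the second from the left of four in a row as the robot sees it (left = +y). 110 (x) x 60 (y) mm; origin: centre of the underside; floor 4 mm above it; 12 mm high end lips, 104 mm apart inside, at its x ends; y sides open. Cradles stand about 75 mm apart, slightly out of line, each turned up to 0.08 rad on the panel.
- cradle3: Fixed steel cradle on the white perforated panel: the third from the left of four in a row as the robot sees it (left = +y). 110 (x) x 60 (y) mm; origin: centre of the underside; floor 4 mm above it; 12 mm high end lips, 104 mm apart inside, at its x ends; y sides open. Cradles stand about 75 mm apart, slightly out of line, each turned up to 0.08 rad on the panel.
- cradle4: Fixed steel cradle on the white perforated panel: the rightmost of four in a row as the robot sees it (left = +y). 110 (x) x 60 (y) mm; origin: centre of the underside; floor 4 mm above it; 12 mm high end lips, 104 mm apart inside, at its x ends; y sides open. Cradles stand about 75 mm apart, slightly out of line, each turned up to 0.08 rad on the panel.

How it is judged:
At the end, for the whole second after the job is handed in: Every device stands at rest, upright (within 0.1 rad), down on the floor of the cradle that mirrors its bay in the rack (left end to right end and so on), its centre within 15 mm of the cradle's centre horizontally and its length within 0.2 rad of the cradle's length, either way round (((horizontal distance between breaker_single and cradle1 below 0.015 m and z of breaker_single in the frame of cradle1 between 0 and 0.008 m and angle between the x axis of breaker_single and the x axis of cradle1, either way round below 0.2 rad and ((world y of rack above 0 m and distance of breaker_single from where it was at the start of the episode between 0.12 and 0.194 m) or (world y of rack below 0 m and distance of breaker_single from where it was at the start of the episode between 0.57 and 0.644 m))) or (horizontal distance between breaker_single and cradle2 below 0.015 m and z of breaker_single in the frame of cradle2 between 0 and 0.008 m and angle between the x axis of breaker_single and the x axis of cradle2, either way round below 0.2 rad and ((world y of rack above 0 m and distance of breaker_single from where it was at the start of the episode between 0.27 and 0.344 m) or (world y of rack below 0 m and distance of breaker_single from where it was at the start of the episode between 0.42 and 0.494 m))) or (horizontal distance between breaker_single and cradle3 below 0.015 m and z of breaker_single in the frame of cradle3 between 0 and 0.008 m and angle between the x axis of breaker_single and the x axis of cradle3, either way round below 0.2 rad and ((world y of rack above 0 m and distance of breaker_single from where it was at the start of the episode between 0.42 and 0.494 m) or (world y of rack below 0 m and distance of breaker_single from where it was at the start of the episode between 0.27 and 0.344 m))) or (horizontal distance between breaker_single and cradle4 below 0.015 m and z of breaker_single in the frame of cradle4 between 0 and 0.008 m and angle between the x axis of breaker_single and the x axis of cradle4, either way round below 0.2 rad and ((world y of rack above 0 m and distance of breaker_single from where it was at the start of the episode between 0.57 and 0.644 m) or (world y of rack below 0 m and distance of breaker_single from where it was at the start of the episode between 0.12 and 0.194 m)))) and angle between each of breaker_single, breaker_triple, contactor, relay's own z axis and vertical below 0.1 rad and linear speed of each of breaker_single, breaker_triple, contactor, relay below 0.02 m/s and angular speed of each of breaker_single, breaker_triple, contactor, relay below 0.2 rad/s and ((horizontal distance between breaker_triple and cradle1 below 0.015 m and z of breaker_triple in the frame of cradle1 between 0 and 0.008 m and angle between the x axis of breaker_triple and the x axis of cradle1, either way round below 0.2 rad and ((world y of rack above 0 m and distance of breaker_triple from where it was at the start of the episode between 0.12 and 0.194 m) or (world y of rack below 0 m and distance of breaker_triple from where it was at the start of the episode between 0.57 and 0.644 m))) or (horizontal distance between breaker_triple and cradle2 below 0.015 m and z of breaker_triple in the frame of cradle2 between 0 and 0.008 m and angle between the x axis of breaker_triple and the x axis of cradle2, either way round below 0.2 rad and ((world y of rack above 0 m and distance of breaker_triple from where it was at the start of the episode between 0.27 and 0.344 m) or (world y of rack below 0 m and distance of breaker_triple from where it was at the start of the episode between 0.42 and 0.494 m))) or (horizontal distance between breaker_triple and cradle3 below 0.015 m and z of breaker_triple in the frame of cradle3 between 0 and 0.008 m and angle between the x axis of breaker_triple and the x axis of cradle3, either way round below 0.2 rad and ((world y of rack above 0 m and distance of breaker_triple from where it was at the start of the episode between 0.42 and 0.494 m) or (world y of rack below 0 m and distance of breaker_triple from where it was at the start of the episode between 0.27 and 0.344 m))) or (horizontal distance between breaker_triple and cradle4 below 0.015 m and z of breaker_triple in the frame of cradle4 between 0 and 0.008 m and angle between the x axis of breaker_triple and the x axis of cradle4, either way round below 0.2 rad and ((world y of rack above 0 m and distance of breaker_triple from where it was at the start of the episode between 0.57 and 0.644 m) or (world y of rack below 0 m and distance of breaker_triple from where it was at the start of the episode between 0.12 and 0.194 m)))) and ((horizontal distance between contactor and cradle1 below 0.015 m and z of contactor in the frame of cradle1 between 0 and 0.008 m and angle between the x axis of contactor and the x axis of cradle1, either way round below 0.2 rad and ((world y of rack above 0 m and distance of contactor from where it was at the start of the episode between 0.12 and 0.194 m) or (world y of rack below 0 m and distance of contactor from where it was at the start of the episode between 0.57 and 0.644 m))) or (horizontal distance between contactor and cradle2 below 0.015 m and z of contactor in the frame of cradle2 between 0 and 0.008 m and angle between the x axis of contactor and the x axis of cradle2, either way round below 0.2 rad and ((world y of rack above 0 m and distance of contactor from where it was at the start of the episode between 0.27 and 0.344 m) or (world y of rack below 0 m and distance of contactor from where it was at the start of the episode between 0.42 and 0.494 m))) or (horizontal distance between contactor and cradle3 below 0.015 m and z of contactor in the frame of cradle3 between 0 and 0.008 m and angle between the x axis of contactor and the x axis of cradle3, either way round below 0.2 rad and ((world y of rack above 0 m and distance of contactor from where it was at the start of the episode between 0.42 and 0.494 m) or (world y of rack below 0 m and distance of contactor from where it was at the start of the episode between 0.27 and 0.344 m))) or (horizontal distance between contactor and cradle4 below 0.015 m and z of contactor in the frame of cradle4 between 0 and 0.008 m and angle between the x axis of contactor and the x axis of cradle4, either way round below 0.2 rad and ((world y of rack above 0 m and distance of contactor from where it was at the start of the episode between 0.57 and 0.644 m) or (world y of rack below 0 m and distance of contactor from where it was at the start of the episode between 0.12 and 0.194 m)))) and ((horizontal distance between relay and cradle1 below 0.015 m and z of relay in the frame of cradle1 between 0 and 0.008 m and angle between the x axis of relay and the x axis of cradle1, either way round below 0.2 rad and ((world y of rack above 0 m and distance of relay from where it was at the start of the episode between 0.12 and 0.194 m) or (world y of rack below 0 m and distance of relay from where it was at the start of the episode between 0.57 and 0.644 m))) or (horizontal distance between relay and cradle2 below 0.015 m and z of relay in the frame of cradle2 between 0 and 0.008 m and angle between the x axis of relay and the x axis of cradle2, either way round below 0.2 rad and ((world y of rack above 0 m and distance of relay from where it was at the start of the episode between 0.27 and 0.344 m) or (world y of rack below 0 m and distance of relay from where it was at the start of the episode between 0.42 and 0.494 m))) or (horizontal distance between relay and cradle3 below 0.015 m and z of relay in the frame of cradle3 between 0 and 0.008 m and angle between the x axis of relay and the x axis of cradle3, either way round below 0.2 rad and ((world y of rack above 0 m and distance of relay from where it was at the start of the episode between 0.42 and 0.494 m) or (world y of rack below 0 m and distance of relay from where it was at the start of the episode between 0.27 and 0.344 m))) or (horizontal distance between relay and cradle4 below 0.015 m and z of relay in the frame of cradle4 between 0 and 0.008 m and angle between the x axis of relay and the x axis of cradle4, either way round below 0.2 rad and ((world y of rack above 0 m and distance of relay from where it was at the start of the episode between 0.57 and 0.644 m) or (world y of rack below 0 m and distance of relay from where it was at the start of the episode between 0.12 and 0.194 m))))); the robot touches nothing.
It fails at once if breaker single was tipped over (more than 0.5 rad from upright) (angle between breaker_single's own z axis and vertical above 0.5 rad).
It fails at once if breaker triple was tipped over (more than 0.5 rad from upright) (angle between breaker_triple's own z axis and vertical above 0.5 rad).
It fails at once if contactor was tipped over (more than 0.5 rad from upright) (angle between contactor's own z axis and vertical above 0.5 rad).
It fails at once if relay was tipped over (more than 0.5 rad from upright) (angle between relay's own z axis and vertical above 0.5 rad).
It also fails if it takes over 112 s, if anything falls off the work surface, if the arm or the gripper's body presses on something with over 40 N, if the wrist force passes 120 N, or if a joint passes its speed limit or range.

## Working session

There is one attempt and no reset: what is moved stays moved. The work goes in short steps, Python scripts to look and compute and a shell command to move; the robot and the scene stay as the last step left them, time stands still between calls to the robot, and variables do not carry over. Pictures are saved under pics/ and viewed, and the job is handed in when it is done.

```bash
ls; mkdir -p pics; python3 - <<'E'
from cell import sensors, cams, manip
import cv2,numpy as np
s=sensors.read_state();print(s,manip.grip_point_offset)
for n in ["top","side","wrist"]:
    c=cams.capture(n); cv2.imwrite(f"pics/{n}0.png",c["pixels"][:,:,::-1])
    np.savez(f"pics/{n}0.npz",**c)
    print(n,c["vertical_fov"],c["cx"],c["cy"],c["k1"],np.round(c["world_from_camera"],4).tolist())
E
```

```text
pics
{'t': 0.0, 'joint_positions': array([ 1.20840667e+00,  4.91518616e-01,  1.55947807e+00, -1.05671118e-05,
        1.09169489e+00, -1.05665987e-01]), 'joint_velocities': array([-0.0012025 ,  0.00120899, -0.00088202, -0.00077899, -0.000189  ,
       -0.00032819]), 'effort': array([ 1.15516879e-03, -6.12659240e+01, -2.58175313e+01,  6.92269346e-02,
        4.83333401e-02, -1.20251811e-04]), 'eef_pos': array([0.15861497, 0.60424446, 0.19017735]), 'eef_rot': array([[ 2.53908043e-01,  9.67228288e-01, -3.80809143e-04],
       [ 9.67227744e-01, -2.53908306e-01, -1.03087118e-03],
       [-1.09377838e-03, -1.06582684e-04, -9.99999396e-01]]), 'ft_force': array([-0.17923748,  0.06307853, -0.23550012]), 'wrist_torque': array([-0.02842411, -0.0238322 ,  0.01516853]), 'grip_width': 0.9961432743153469} 0.0188
top 42.46813001547766 321.72802568984537 195.06007810091046 -0.11924289235756162 [[0.0008, 0.9808, -0.195, 0.3087], [-0.9995, 0.007, 0.0313, 0.0266], [0.0321, 0.1949, 0.9803, 1.1981], [0.0, 0.0, 0.0, 1.0]]
side 56.34139771826709 322.47242140681533 201.62066617339258 0.007945522691089384 [[0.8692, 0.2474, -0.4281, 0.1643], [-0.4944, 0.4436, -0.7475, -0.6141], [0.0049, 0.8614, 0.5079, 0.4704], [0.0, 0.0, 0.0, 1.0]]
wrist 67.71714143983361 322.00658871727995 201.6006055223933 0.011747402458259755 [[0.2546, -0.9241, -0.2848, 0.0782], [0.967, 0.243, 0.076, 0.6267], [-0.001, -0.2948, 0.9556, 0.3847], [0.0, 0.0, 0.0, 1.0]]
```

View pics/top0.png

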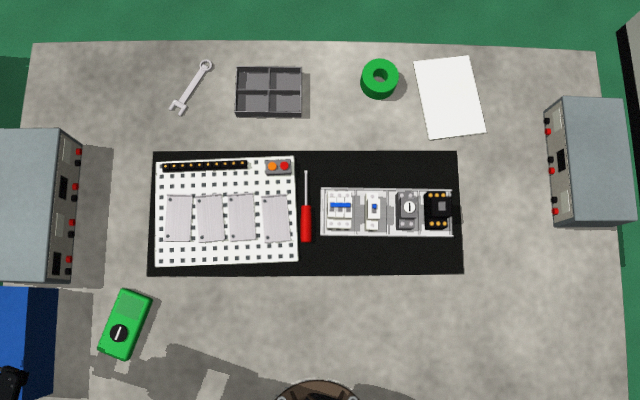

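View pics/side0.png

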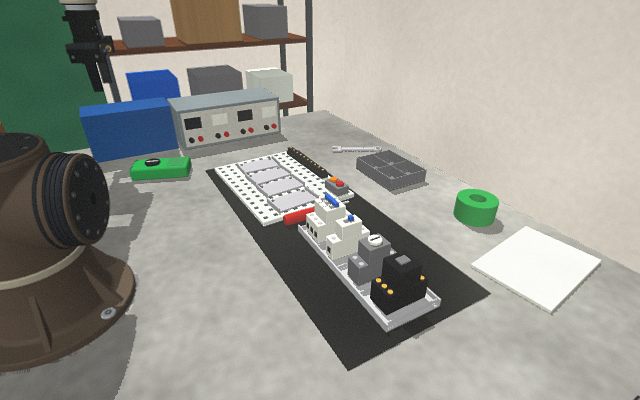

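View pics/wrist0.png

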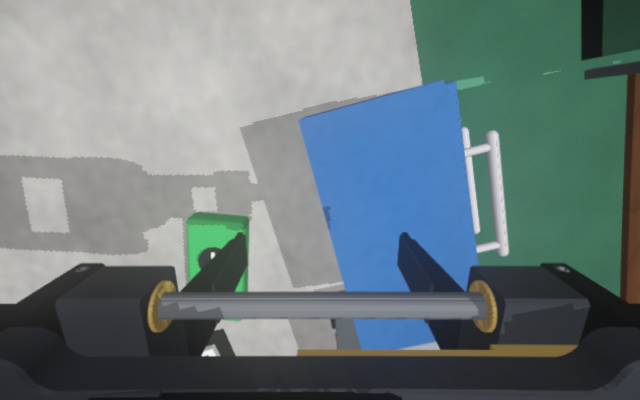

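```bash
cat > h.py <<'E'
import numpy as np, cv2
from cell import sensors, cams, manip
def cap(n,name):
    c=cams.capture(n); cv2.imwrite(f"pics/{name}.png",c["pixels"][:,:,::-1]); np.savez(f"pics/{name}.npz",**c); return c
def load(name):
    d=np.load(f"pics/{name}.npz"); return {k:d[k] for k in d}
def K(c):
    f=200/np.tan(np.radians(float(c["vertical_fov"]))/2)
    return np.array([[f,0,float(c["cx"])],[0,f,float(c["cy"])],[0,0,1]])
def rays(c,uv):
    uv=np.asarray(uv,float).reshape(-1,1,2)
    k1=float(c["k1"])
    p=cv2.undistortPoints(uv,K(c),np.array([k1,0,0,0,0.]),None,None,None,(3,100,1e-10)) if False else cv2.undistortPoints(uv,K(c),np.array([k1,0,0,0,0.]))
    p=p.reshape(-1,2)
    # iterate refine
    m=(uv.reshape(-1,2)-K(c)[:2,2])/K(c)[0,0]
    for _ in range(50):
        p=m/(1+k1*(p**2).sum(1,keepdims=True))
    d=np.c_[p[:,0],-p[:,1],-np.ones(len(p))]@c["world_from_camera"][:3,:3].T
    return c["world_from_camera"][:3,3],d/np.linalg.norm(d,axis=1,keepdims=True)
def plane(c,uv,z):
    o,d=rays(c,uv); return o+d*((z-o[2])/d[:,2:3])
def tri(cs,uvs):
    A=np.zeros((3,3));b=np.zeros(3);L=[]
    for c,uv in zip(cs,uvs):
        o,d=rays(c,[uv]);P=np.eye(3)-np.outer(d[0],d[0]);A+=P;b+=P@o;L.append((P,o))
    x=np.linalg.solve(A,b); return x,[np.linalg.norm(P@(x-o)) for P,o in L]
def proj(c,X):
    T=c["world_from_camera"];p=(np.asarray(X)-T[:3,3])@T[:3,:3]
    s=np.c_[p[:,0],-p[:,1]]/-p[:,2:3];s=s*(1+float(c["k1"])*(s**2).sum(1,keepdims=True))
    return s*K(c)[0,0]+K(c)[:2,2]
E
python3 - <<'E'
from h import *
c=load("top0")
for z in (0,.08):print(z,np.round(plane(c,[[340,208],[374,208],[408,208],[437,208],[178,218],[209,218],[241,217],[275,217],[386,213],[153,152],[463,273]],z)[:,:2],3).tolist())
E
```

```text
0 [[0.516, -0.055], [0.517, -0.136], [0.517, -0.217], [0.517, -0.288], [0.489, 0.327], [0.49, 0.253], [0.493, 0.178], [0.494, 0.098], [0.505, -0.164], [0.65, 0.397], [0.362, -0.344]]
0.08 [[0.502, -0.049], [0.503, -0.125], [0.503, -0.201], [0.503, -0.267], [0.477, 0.307], [0.478, 0.238], [0.481, 0.168], [0.481, 0.093], [0.492, -0.151], [0.628, 0.373], [0.359, -0.32]]
```

```bash
cat >> h.py <<'E'
from scipy.spatial.transform import Rotation as Ro
def go(p,yaw_deg,s=None):
    """print shift(cm)/turn(deg) in tool axes to bring TCP to p, tool down, tool x at yaw"""
    s=s or sensors.read_state();R=s["eef_rot"];y=np.radians(yaw_deg)
    Rt=np.array([[np.cos(y),np.sin(y),0],[np.sin(y),-np.cos(y),0],[0,0,-1]])
    d=R.T@(np.asarray(p)-s["eef_pos"])*100
    r=Ro.from_matrix(R.T@Rt).as_rotvec(degrees=True)
    print("row",np.round(d,2).tolist(),np.round(r,2).tolist(),"rows>=",round(max(np.linalg.norm(d)/4.17,np.linalg.norm(r)/7.16),1))
def st():
    s=sensors.read_state();R=s["eef_rot"];print("t",round(s["t"],2),"tcp",np.round(s["eef_pos"],4),"yaw",round(np.degrees(np.arctan2(R[1,0],R[0,0])),2),"tilt z",np.round(R[:,2],4),"F",np.round(s["ft_force"],1),"w",round(95*s["grip_width"],1),"q",np.round(s["joint_positions"],2))
E
python3 - <<'E'
from h import *
go([.56,.2,.2],90)
E
```

```text
row [-28.92, 49.09, -0.95] [-0.01, 0.05, -14.71] rows>= 13.7
```

```bash
python3 -m inch '[[-29,49,-1,0,0,-14.7,-1],[-29,49,-1,0,0,-14.7,-1],[-29,49,-1,0,0,-14.7,-1],[-29,49,-1,0,0,-14.7,-1],[-29,49,-1,0,0,-14.7,-1],[-29,49,-1,0,0,-14.7,-1],[-29,49,-1,0,0,-14.7,-1],[-29,49,-1,0,0,-14.7,-1],[-29,49,-1,0,0,-14.7,-1],[-29,49,-1,0,0,-14.7,-1],[-29,49,-1,0,0,-14.7,-1],[-29,49,-1,0,0,-14.7,-1],[-29,49,-1,0,0,-14.7,-1],[-29,49,-1,0,0,-14.7,-1],[-29,49,-1,0,0,-14.7,-1],[-29,49,-1,0,0,-14.7,-1],[-29,49,-1,0,0,-14.7,-1],[-29,49,-1,0,0,-14.7,-1]]'
python3 - <<'E'
from h import *
st(); cap("wrist","w1"); go([.56,.02,.2],90)
E
```

```text
t: 1.65
eef_pos: [0.5582, 0.2004, 0.2007]
eef_rot: [[-0.001, 1.0, -0.0], [1.0, 0.001, 0.0], [0.0, -0.0, -1.0]]
ft_force: [0.0, -0.1, -0.4]
grip_width: 1.005
t 1.65 tcp [0.5582 0.2004 0.2007] yaw 90.05 tilt z [-4.e-04  1.e-04 -1.e+00] F [ 0.  -0.1 -0.4] w 95.5 q [ 0.23  0.44  1.63  0.    1.08 -1.34]
row [-18.06, 0.16, 0.08] [-0.01, -0.01, 0.07] rows>= 4.3
```

View pics/w1.png

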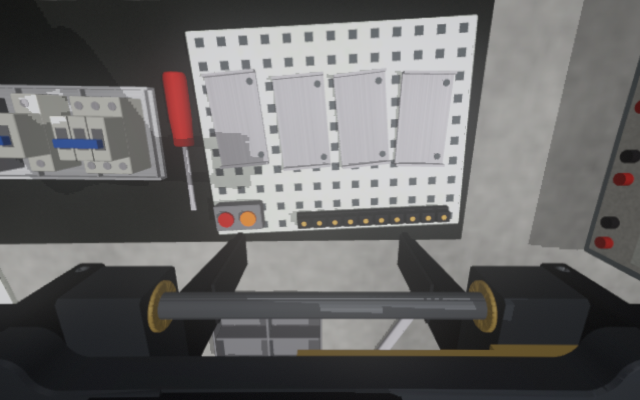

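```bash
python3 -m inch '[[-18,0,0,0,0,0,-1],[-18,0,0,0,0,0,-1],[-18,0,0,0,0,0,-1],[-18,0,0,0,0,0,-1],[-18,0,0,0,0,0,-1],[-18,0,0,0,0,0,-1],[-18,0,0,0,0,0,-1],[-18,0,0,0,0,0,-1]]'
python3 - <<'E'
from h import *
st(); cap("wrist","w2"); go([.56,-.18,.2],90)
E
python3 -m inch '[[-20,0,0,0,0,0,-1],[-20,0,0,0,0,0,-1],[-20,0,0,0,0,0,-1],[-20,0,0,0,0,0,-1],[-20,0,0,0,0,0,-1],[-20,0,0,0,0,0,-1],[-20,0,0,0,0,0,-1],[-20,0,0,0,0,0,-1]]'
python3 - <<'E'
from h import *
st(); cap("wrist","w3")
E
```

```text
t: 2.37
eef_pos: [0.5588, 0.0211, 0.2008]
eef_rot: [[-0.001, 1.0, 0.0], [1.0, 0.001, 0.0], [0.0, 0.0, -1.0]]
ft_force: [0.2, 0.1, -1.2]
grip_width: 1.0
t 2.37 tcp [0.5588 0.0211 0.2008] yaw 90.06 tilt z [ 1.e-04  3.e-04 -1.e+00] F [ 0.2  0.1 -1.2] w 95.0 q [-0.08  0.39  1.71  0.    1.05 -1.65]
row [-20.12, 0.08, 0.08] [0.01, -0.02, 0.09] rows>= 4.8
t: 3.08
eef_pos: [0.5591, -0.1789, 0.2006]
eef_rot: [[-0.001, 1.0, -0.0], [1.0, 0.001, 0.001], [0.001, -0.0, -1.0]]
ft_force: [-0.6, 0.9, 0.5]
grip_width: 1.004
t 3.08 tcp [ 0.5591 -0.1789  0.2006] yaw 90.05 tilt z [-3.e-04  6.e-04 -1.e+00] F [-0.6  0.9  0.5] w 95.4 q [-0.42  0.43  1.64  0.    1.07 -1.99]
```

View pics/w2.png

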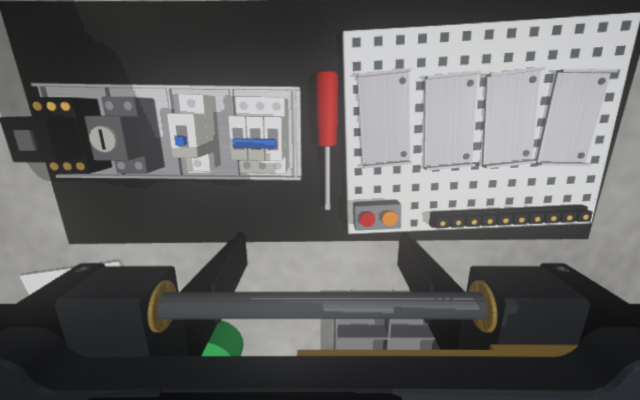

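View pics/w3.png

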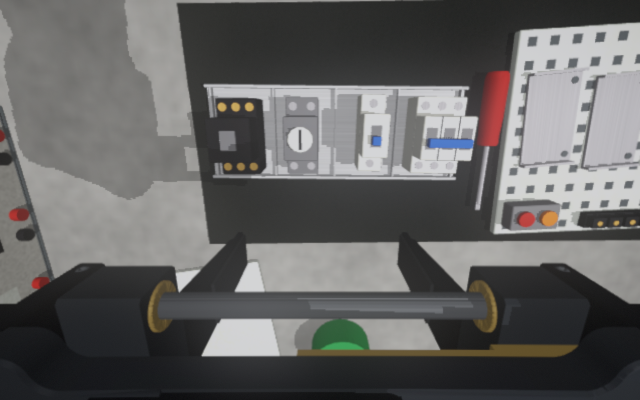

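```bash
python3 - <<'E'
import cv2,numpy as np
def crop(n,x0,x1,y0,y1,k,out):
    a=cv2.imread(f"pics/{n}.png")[y0:y1,x0:x1]
    a=cv2.resize(a,None,fx=k,fy=k,interpolation=cv2.INTER_CUBIC)
    for x in range((x0+19)//20*20,x1,20):
        cv2.line(a,((x-x0)*k,0),((x-x0)*k,6),(0,0,255),1);cv2.putText(a,str(x),((x-x0)*k+2,12),0,.35,(0,0,255))
    for y in range((y0+19)//20*20,y1,20):
        cv2.line(a,(0,(y-y0)*k),(6,(y-y0)*k),(0,0,255),1);cv2.putText(a,str(y),(2,(y-y0)*k-2),0,.35,(0,0,255))
    cv2.imwrite(f"pics/{out}.png",a);print(a.shape)
crop("w1",195,460,55,180,3,"w1c")
crop("w2",350,615,55,180,3,"w2c")
crop("w3",200,465,75,190,3,"w3c")
crop("w2",30,295,75,190,3,"w2r")
E
```

```text
(375, 795, 3)
(375, 795, 3)
(345, 795, 3)
(345, 795, 3)
```

View pics/w1c.png

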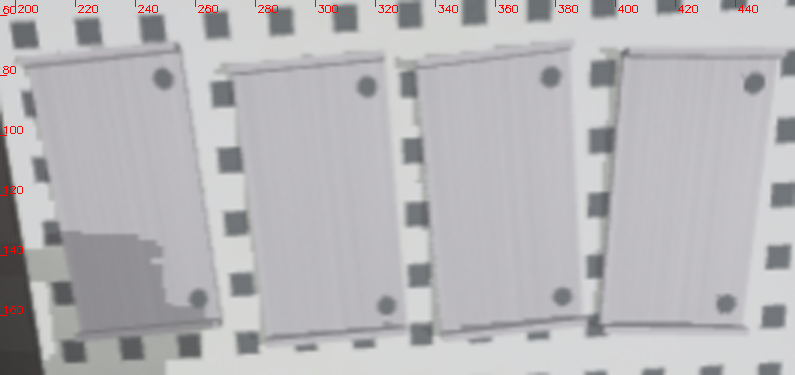

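View pics/w2c.png

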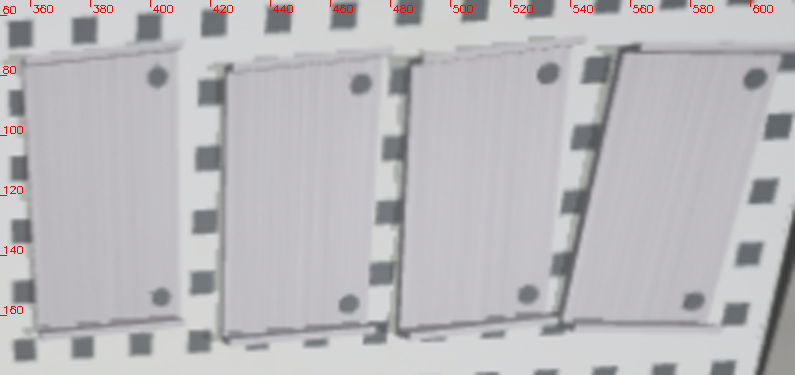

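View pics/w3c.png

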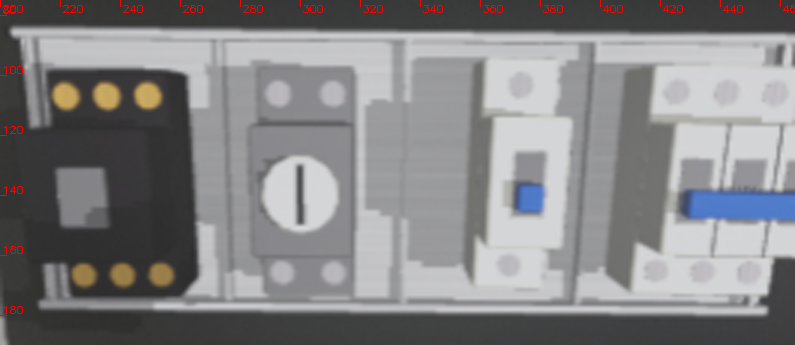

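View pics/w2r.png

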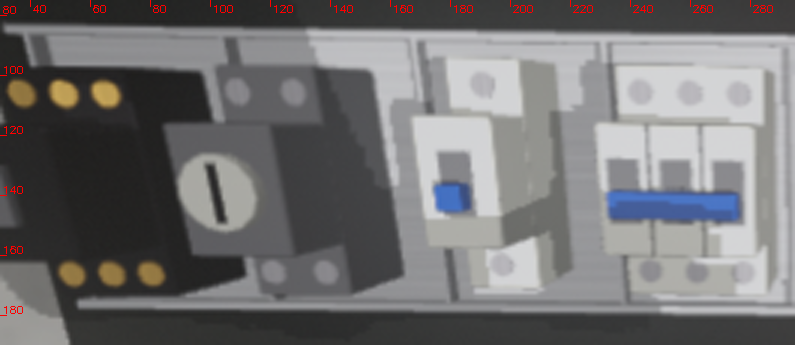

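```bash
cat > m1.py <<'E'
from h import *
def ref(name,pts,off):
    im=cv2.imread(f"pics/{name}.png").astype(int);out=[]
    for p in pts:
        u=(p[0]+.5)/3-.5+off[0];v=(p[1]+.5)/3-.5+off[1]
        a=cv2.resize(cv2.imread(f"pics/{name}.png"),None,fx=4,fy=4,interpolation=cv2.INTER_CUBIC)
        cu,cv_=int((u+.5)*4),int((v+.5)*4);r=26
        pa=a[cv_-r:cv_+r,cu-r:cu+r].astype(float)
        cen=np.median(pa[r-4:r+4,r-4:r+4].reshape(-1,3),0);
        ring=np.r_[pa[0],pa[-1],pa[:,0],pa[:,-1]];bg=np.median(ring,0)
        m=(np.linalg.norm(pa-cen,axis=2)<np.linalg.norm(pa-bg,axis=2)).astype(np.uint8)
        n,l,s,c=cv2.connectedComponentsWithStats(m)
        k=l[r,r]
        cc=c[k] if k and s[k,4]<900 else None
        if cc is None: out.append((u,v)); print("seed kept",name,p)
        else: out.append(((cc[0]+cu-r+.5)/4-.5,(cc[1]+cv_-r+.5)/4-.5))
    return np.array(out)
if __name__=="__main__":
    w1,w2,w3=load("w1"),load("w2"),load("w3")
    A=ref("w1",[(163,78),(199,298),(367,86),(387,305),(550,76),(563,296),(754,83),(726,303)],(195,55))
    B=ref("w2",[(157,77),(161,296),(360,84),(348,303),(547,73),(528,294),(755,79),(694,301)],(350,55))
    for i in range(8):
        x,e=tri((w1,w2),(A[i],B[i]));print("cr",4-i//2,np.round(A[i],1),np.round(B[i],1),np.round(x,4),np.round(np.array(e)*1e3,2))
    C=ref("w3",[(65,96),(107,96),(148,96),(85,275),(122,275),(161,275),(278,93),(333,93),(282,272),(333,272),(521,85),(509,265),(677,92),(727,92),(777,92),(655,271),(702,271),(749,271)],(200,75))
    D=ref("w2",[(22,94),(64,94),(106,94),(72,273),(112,273),(151,273),(237,92),(293,93),(273,271),(325,272),(482,84),(501,265),(640,92),(689,93),(738,94),(651,271),(697,272),(743,272)],(30,75))
    g=["contactor"]*6+["relay"]*4+["single"]*2+["triple"]*6
    X=[]
    for i in range(18):
        x,e=tri((w3,w2),(C[i],D[i]));X.append(x);print(g[i],np.round(C[i],1),np.round(D[i],1),np.round(x,4),np.round(np.array(e)*1e3,2))
    X=np.array(X)
    for n in ["contactor","relay","single","triple"]:
        P=X[[q==n for q in g]];h=len(P)//2
        d=P[:h].mean(0)-P[h:].mean(0);print(n,np.round(P.mean(0),4),"x-axis dir deg",np.degrees(np.arctan2(-d[1],-d[0])).round(2))
E
python3 m1.py
```

```text
cr 4 [249.   80.8] [402.1  80.2] [0.443  0.1158 0.0189] [0.05 0.05]
cr 4 [259.6 156.3] [403.2 153.6] [0.5295 0.1233 0.022 ] [1.29 1.29]
cr 3 [316.9  83.4] [469.8  82.6] [0.4457 0.1953 0.0185] [0.06 0.06]
cr 3 [323.4 156.5] [465.8 155.9] [0.5316 0.2032 0.0185] [0.09 0.09]
cr 2 [378.1  80.2] [532.3  79. ] [0.4422 0.2671 0.0187] [0.06 0.06]
cr 2 [382.  153.4] [525.6 152.7] [0.5277 0.2768 0.0188] [0.07 0.07]
cr 1 [446.   82.2] [601.2  80.8] [0.4447 0.3467 0.0188] [0.04 0.04]
cr 1 [436.5 155.8] [580.7 155. ] [0.5308 0.3456 0.0188] [0.07 0.07]
seed kept w3 (65, 96)
seed kept w3 (107, 96)
seed kept w3 (148, 96)
seed kept w3 (677, 92)
seed kept w3 (727, 92)
seed kept w3 (777, 92)
seed kept w2 (22, 94)
seed kept w2 (64, 94)
seed kept w2 (106, 94)
seed kept w2 (482, 84)
seed kept w2 (743, 272)
contactor [221.3 106.7] [ 37. 106.] [ 0.4731 -0.2885  0.0505] [0.05 0.05]
contactor [235.3 106.7] [ 51. 106.] [ 0.473  -0.273   0.0511] [0.02 0.02]
contactor [249.  106.7] [ 65. 106.] [ 0.4729 -0.258   0.0511] [0.02 0.02]
contactor [227.5 166.2] [ 53.5 165.9] [ 0.5388 -0.2878  0.0512] [0.07 0.07]
contact
[... 531 characters left out ...]
 162.9] [ 0.5351 -0.1231  0.05  ] [0.01 0.01]
triple [425.3 105.3] [243.  105.2] [ 0.4714 -0.0647  0.051 ] [0.18 0.18]
triple [442.  105.3] [259.6 105.5] [ 0.4716 -0.0465  0.0511] [0.03 0.03]
triple [458.7 105.3] [276.  105.9] [ 0.4718 -0.0285  0.0515] [0.11 0.11]
triple [418.  164.8] [246.4 164.8] [ 0.5374 -0.0661  0.0502] [0.06 0.06]
triple [433.5 165.1] [261.8 165.5] [ 0.5379 -0.0482  0.0506] [0.14 0.14]
triple [449.  165.4] [277.3 165.3] [ 0.538  -0.0301  0.0504] [0.13 0.13]
contactor [ 0.5059 -0.273   0.051 ] x-axis dir deg 0.33
relay [ 0.5048 -0.2007  0.0514] x-axis dir deg -0.34
single [ 0.502  -0.1225  0.0504] x-axis dir deg -0.98
triple [ 0.5047 -0.0473  0.0508] x-axis dir deg -1.37
```

```bash
cat > m2.py <<'E'
from h import *
w1,w2=load("w1"),load("w2")
def pix(p,off): return [((a+.5)/3-.5+off[0],(b+.5)/3-.5+off[1]) for a,b in p]
q={4:(w2,[(25,62),(36,328),(178,50),(182,318)],(350,55)),
3:(w2,[(226,68),(222,335),(382,58),(368,322)],(350,55)),
2:(w1,[(418,66),(440,330),(570,50),(582,318)],(195,55)),
1:(w1,[(625,52),(600,320),(776,55),(743,325)],(195,55))}
b={4:[.443,.1158,.5295,.124],3:[.4457,.1953,.5316,.2032],2:[.4422,.2671,.5277,.2768],1:[.4447,.3467,.5308,.3456]}
for k,(c,p,o) in q.items():
    X=plane(c,pix(p,o),.0178)[:,:2]
    dl=X[1]-X[0];dr=X[3]-X[2];w=np.linalg.norm(X[2]-X[0]),np.linalg.norm(X[3]-X[1])
    bb=np.array(b[k]).reshape(2,2);db=bb[1]-bb[0]
    ax=db/np.linalg.norm(db)
    bm=bb.mean(0); n=np.array([-ax[1],ax[0]])
    off=(X.mean(0)-bm)@n
    print(k,"corners mean",X.mean(0).round(4),"widths",np.round(w,4),"yaw l,r,bolt",[round(np.degrees(np.arctan2(v[1],v[0])),2) for v in (dl,dr,db)],"bolt mid",bm.round(4),"n off",off.round(4),"centre",(bm+n*off).round(4), "along",((X.mean(0)-bm)@ax).round(4))
E
python3 m2.py
```

```text
4 corners mean [0.4877 0.0986] widths [0.0594 0.0617] yaw l,r,bolt [np.float64(4.66), np.float64(5.96), np.float64(5.42)] bolt mid [0.4862 0.1199] n off -0.0214 centre [0.4883 0.0986] along -0.0006
3 corners mean [0.4902 0.1775] widths [0.0601 0.0613] yaw l,r,bolt [np.float64(5.03), np.float64(5.68), np.float64(5.25)] bolt mid [0.4886 0.1992] n off -0.0218 centre [0.4906 0.1775] along -0.0004
2 corners mean [0.4875 0.2504] widths [0.0592 0.0602] yaw l,r,bolt [np.float64(5.85), np.float64(6.39), np.float64(6.47)] bolt mid [0.485 0.272] n off -0.0216 centre [0.4874 0.2504] along 0.0001
1 corners mean [0.4864 0.3245] widths [0.0586 0.0607] yaw l,r,bolt [np.float64(-1.11), np.float64(0.02), np.float64(-0.73)] bolt mid [0.4878 0.3462] n off -0.0216 centre [0.4875 0.3245] along -0.0011
```

```bash
python3 - <<'E'
from h import *
go([.5047,-.0473,.15],-1.4)
E
```

```text
row [13.14, -5.42, 5.07] [-0.03, -0.01, 91.49] rows>= 12.8
```

```bash
python3 -m inch '[[13.1,-5.4,5,0,0,91.4,-1],[13.1,-5.4,5,0,0,91.4,-1],[13.1,-5.4,5,0,0,91.4,-1],[13.1,-5.4,5,0,0,91.4,-1],[13.1,-5.4,5,0,0,91.4,-1],[13.1,-5.4,5,0,0,91.4,-1],[13.1,-5.4,5,0,0,91.4,-1],[13.1,-5.4,5,0,0,91.4,-1],[13.1,-5.4,5,0,0,91.4,-1],[13.1,-5.4,5,0,0,91.4,-1],[13.1,-5.4,5,0,0,91.4,-1],[13.1,-5.4,5,0,0,91.4,-1],[13.1,-5.4,5,0,0,91.4,-1],[13.1,-5.4,5,0,0,91.4,-1],[13.1,-5.4,5,0,0,91.4,-1],[13.1,-5.4,5,0,0,91.4,-1],[13.1,-5.4,5,0,0,91.4,-1]]'
python3 - <<'E'
from h import *
st(); cap("wrist","w4"); go([.5047,-.0473,.054],-1.4)
E
```

```text
t: 4.55
eef_pos: [0.5049, -0.0489, 0.1508]
eef_rot: [[1.0, -0.022, 0.0], [-0.022, -1.0, 0.0], [0.0, -0.0, -1.0]]
ft_force: [0.8, -0.2, -0.6]
grip_width: 0.999
t 4.55 tcp [ 0.5049 -0.0489  0.1508] yaw -1.23 tilt z [ 1.e-04  1.e-04 -1.e+00] F [ 0.8 -0.2 -0.6] w 94.9 q [-0.23  0.37  1.89  0.    0.88 -0.21]
row [-0.03, -0.18, 9.68] [-0.01, -0.01, 0.12] rows>= 2.3
```

View pics/w4.png

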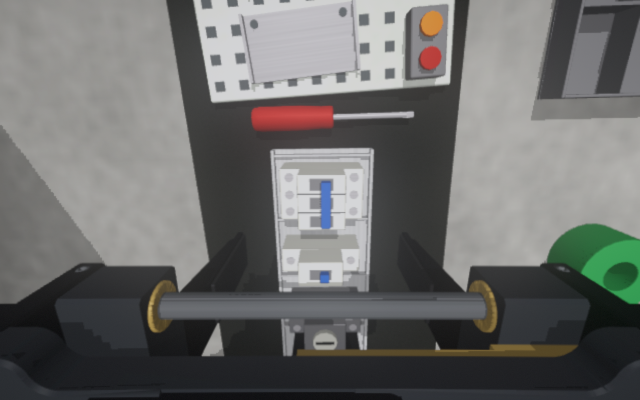

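```bash
python3 - <<'E'
from h import *
c=load("w4"); print(proj(c,[[.5047,-.0473,.0803],[.5049,-.0489,.1508],[.4723,-.0473,.051],[.5371,-.048,.051]]).round(1))
E
python3 -m inch '[[0,-0.1,3,0,0,0,-1],[0,-0.2,6,0,0,0,-1],[0,-0.2,9.5,0,0,0,-1],[0,-0.2,9.7,0,0,0,-1],[0,-0.2,9.7,0,0,0,-1],[0,-0.2,9.7,0,0,0,-1]]'
python3 - <<'E'
from h import *
st()
E
```

```text
[[321.2 203. ]
 [321.3 235. ]
 [289.8 195.1]
 [352.9 194.4]]
t: 5.1
eef_pos: [0.5056, -0.0475, 0.0548]
eef_rot: [[1.0, -0.024, 0.001], [-0.024, -1.0, -0.0], [0.001, 0.0, -1.0]]
ft_force: [0.2, -0.1, -0.3]
grip_width: 1.003
t 5.1 tcp [ 0.5056 -0.0475  0.0548] yaw -1.38 tilt z [ 7.e-04 -1.e-04 -1.e+00] F [ 0.2 -0.1 -0.3] w 95.3 q [-0.22  0.52  1.98  0.    0.64 -0.2 ]
```

```bash
python3 -m inch '[[0,0,0,0,0,0,1],[0,0,0,0,0,0,1],[0,0,0,0,0,0,1],[0,0,0,0,0,0,1],[0,0,0,0,0,0,1],[0,0,0,0,0,0,1],[0,0,0,0,0,0,1],[0,0,0,0,0,0,1]]' 35
python3 - <<'E'
from h import *
st()
E
```

```text
t: 5.77
eef_pos: [0.505, -0.0474, 0.0537]
eef_rot: [[1.0, -0.025, -0.0], [-0.025, -1.0, 0.0], [-0.0, -0.0, -1.0]]
ft_force: [-0.3, 0.3, -0.3]
grip_width: 0.495
t 5.77 tcp [ 0.505  -0.0474  0.0537] yaw -1.41 tilt z [-0.e+00  1.e-04 -1.e+00] F [-0.3  0.3 -0.3] w 47.1 q [-0.22  0.52  1.98  0.    0.64 -0.2 ]
```

```bash
python3 -m inch '[[0,0,-1,0,0,0,1],[0,0,-3,0,0,0,1],[0,0,-6,0,0,0,1],[0,0,-9,0,0,0,1],[0,0,-10,0,0,0,1],[0,0,-10,0,0,0,1],[0,0,-10,0,0,0,1]]'
python3 - <<'E'
from h import *
st(); cap("wrist","w5"); go([.4883,.0986,.1535],5.4)
E
```

```text
t: 6.35
eef_pos: [0.5049, -0.0474, 0.1538]
eef_rot: [[1.0, -0.025, 0.001], [-0.025, -1.0, -0.0], [0.001, 0.0, -1.0]]
ft_force: [-0.4, 0.6, 1.6]
grip_width: 0.022
t 6.35 tcp [ 0.5049 -0.0474  0.1538] yaw -1.41 tilt z [ 8.e-04 -1.e-04 -1.e+00] F [-0.4  0.6  1.6] w 2.0 q [-0.22  0.37  1.89  0.    0.88 -0.2 ]
row [-1.98, -14.55, -0.05] [-0.02, 0.05, -6.81] rows>= 3.5
```

View pics/w5.png

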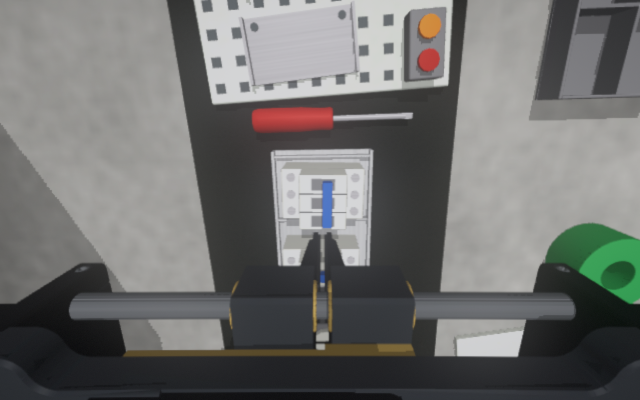

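```bash
python3 -m inch '[[0,0,0,0,0,0,-1],[0,0,0,0,0,0,-1],[0,0,0,0,0,0,-1],[0,0,0,0,0,0,-1],[0,0,0,0,0,0,-1],[0,0,0,0,0,0,-1],[0,0,0,0,0,0,-1],[0,0,0,0,0,0,-1],[0,0,0,0,0,0,-1],[0,0,0,0,0,0,-1],[0,0,0,0,0,0,-1],[0,0,0,0,0,0,-1],[0,0,0,0,0,0,-1],[0,0,0,0,0,0,-1],[0,0,0,0,0,0,-1],[0,0,0,0,0,0,-1]]'
python3 - <<'E'
from h import *
st(); c=cap("wrist","w6")
a=cv2.imread("pics/w6.png")[140:300,240:400];cv2.imwrite("pics/w6c.png",cv2.resize(a,None,fx=4,fy=4,interpolation=cv2.INTER_CUBIC))
s=[((x-.5)*1.0,0) for x in ()]
X=[[.4714,-.0647,.051],[.4718,-.0285,.0512],[.5374,-.0661,.0508],[.538,-.0301,.0508]]
print(((proj(c,X)-[240,140]+.5)*4).round(0))
E
```

```text
t: 7.73
eef_pos: [0.505, -0.0474, 0.1537]
eef_rot: [[1.0, -0.025, 0.0], [-0.025, -1.0, 0.0], [0.0, -0.0, -1.0]]
ft_force: [-0.1, -0.5, -1.3]
grip_width: 0.992
t 7.73 tcp [ 0.505  -0.0474  0.1537] yaw -1.42 tilt z [ 0.e+00  1.e-04 -1.e+00] F [-0.1 -0.5 -1.3] w 94.3 q [-0.22  0.37  1.89  0.    0.88 -0.2 ]
[[203. 289.]
 [196. 155.]
 [453. 288.]
 [456. 154.]]
```

View pics/w6c.png

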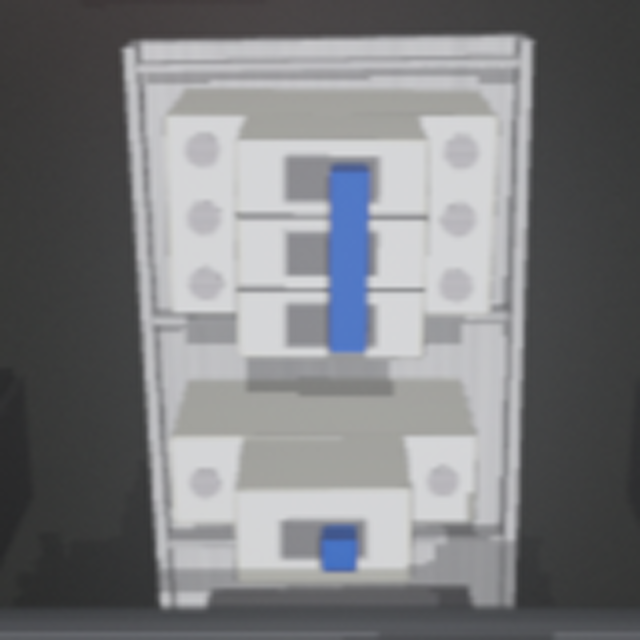

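```bash
python3 -m inch '[[0,0,3,0,0,0,-1],[0,0,6,0,0,0,-1],[0,0,9.5,0,0,0,-1],[0,0,10,0,0,0,-1],[0,0,10,0,0,0,-1],[0,0,10,0,0,0,1],[0,0,10,0,0,0,1],[0,0,10,0,0,0,1],[0,0,10,0,0,0,1],[0,0,10,0,0,0,1],[0,0,10,0,0,0,1],[0,0,10,0,0,0,1],[0,0,10,0,0,0,1],[0,0,10,0,0,0,1],[0,0,10,0,0,0,1],[0,0,10,0,0,0,1],[0,0,10,0,0,0,1],[0,0,10,0,0,0,1]]' 40
python3 - <<'E'
from h import *
st()
E
```

```text
t: 9.28
eef_pos: [0.5052, -0.0474, 0.0538]
eef_rot: [[1.0, -0.025, 0.0], [-0.025, -1.0, 0.0], [0.0, -0.0, -1.0]]
ft_force: [1.2, -0.2, 0.7]
grip_width: 0.464
t 9.28 tcp [ 0.5052 -0.0474  0.0538] yaw -1.41 tilt z [ 5.e-04  0.e+00 -1.e+00] F [ 1.2 -0.2  0.7] w 44.1 q [-0.22  0.52  1.98  0.    0.64 -0.2 ]
```

```bash
python3 -m inch '[[0,0,-0.5,0,0,0,1],[0,0,-2,0,0,0,1],[0,0,-4,0,0,0,1],[0,0,-7,0,0,0,1],[0,0,-10,0,0,0,1],[0,0,-10,0,0,0,1],[0,0,-10,0,0,0,1],[0,0,-10,0,0,0,1]]'
python3 - <<'E'
from h import *
st(); go([.4883,.0986,.1535],5.4)
E
```

```text
t: 9.95
eef_pos: [0.5042, -0.0473, 0.1529]
eef_rot: [[1.0, -0.025, -0.001], [-0.025, -1.0, 0.0], [-0.001, -0.0, -1.0]]
ft_force: [-0.9, -0.5, -3.7]
grip_width: 0.463
t 9.95 tcp [ 0.5042 -0.0473  0.1529] yaw -1.41 tilt z [-1.4e-03  4.0e-04 -1.0e+00] F [-0.9 -0.5 -3.7] w 44.0 q [-0.22  0.37  1.89  0.    0.88 -0.2 ]
row [-1.95, -14.54, -0.05] [-0.02, 0.08, -6.81] rows>= 3.5
```

```bash
python3 -m inch '[[-0.2,-1.5,0,0,0,-0.7,1],[-0.6,-4,0,0,0,-2,1],[-1,-7,0,0,0,-3.5,1],[-1.4,-10,0,0,0,-5,1],[-1.8,-13,0,0,0,-6.5,1],[-1.95,-14.3,0,0,0,-6.8,1],[-1.95,-14.5,0,0,0,-6.8,1],[-1.95,-14.5,0,0,0,-6.8,1],[-1.95,-14.5,0,0,0,-6.8,1],[-1.95,-14.5,0,0,0,-6.8,1]]'
python3 - <<'E'
from h import *
st(); cap("wrist","w7");cap("top","t7"); go([.4883,.0986,.0655],5.4)
E
```

```text
t: 10.78
eef_pos: [0.489, 0.0971, 0.1532]
eef_rot: [[0.996, 0.093, -0.001], [0.093, -0.996, -0.0], [-0.001, 0.0, -1.0]]
ft_force: [-0.3, 0.1, -3.4]
grip_width: 0.465
t 10.78 tcp [0.489  0.0971 0.1532] yaw 5.33 tilt z [-1.1e-03 -2.0e-04 -1.0e+00] F [-0.3  0.1 -3.4] w 44.2 q [ 0.06  0.36  1.91 -0.    0.87 -0.03]
row [-0.06, -0.15, 8.8] [-0.0, 0.03, -0.09] rows>= 2.1
```

View pics/w7.png

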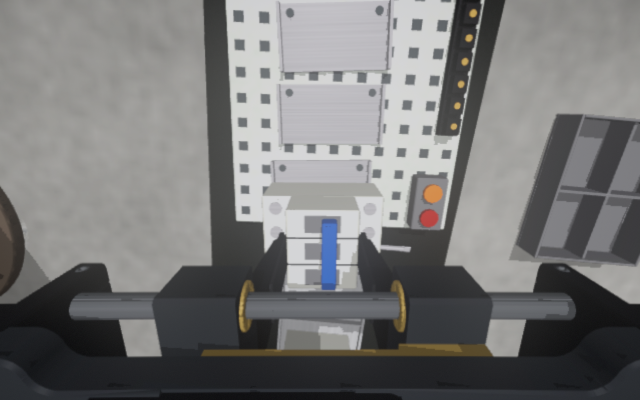

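```bash
python3 -m inch '[[0,-0.1,2,0,0,0,1],[0,-0.15,5,0,0,0,1],[0,-0.15,7.5,0,0,0,1],[0,-0.15,8.5,0,0,0,1],[0,-0.15,8.7,0,0,0,1],[0,-0.15,8.7,0,0,0,1],[0,-0.15,8.7,0,0,0,1]]'
python3 - <<'E'
from h import *
st()
E
python3 -m inch '[[0,0,0.05,0,0,0,1],[0,0,0.1,0,0,0,1],[0,0,0.1,0,0,0,1],[0,0,0.1,0,0,0,1]]'
python3 - <<'E'
from h import *
st()
E
python3 -m inch '[[0,0,0.05,0,0,0,1],[0,0,0.1,0,0,0,1],[0,0,0.1,0,0,0,1],[0,0,0.1,0,0,0,1]]'
python3 - <<'E'
from h import *
st()
E
```

```text
t: 11.47
eef_pos: [0.4896, 0.0994, 0.0677]
eef_rot: [[0.996, 0.094, 0.001], [0.094, -0.996, 0.0], [0.001, -0.0, -1.0]]
ft_force: [-0.1, -0.5, -3.1]
grip_width: 0.467
t 11.47 tcp [0.4896 0.0994 0.0677] yaw 5.37 tilt z [ 1.4e-03  2.0e-04 -1.0e+00] F [-0.1 -0.5 -3.1] w 44.3 q [ 0.07  0.49  1.99  0.    0.66 -0.03]
t: 11.8
eef_pos: [0.4891, 0.0996, 0.0662]
eef_rot: [[0.996, 0.094, 0.001], [0.094, -0.996, 0.0], [0.001, -0.0, -1.0]]
ft_force: [0.2, 0.6, -3.0]
grip_width: 0.462
t 11.8 tcp [0.4891 0.0996 0.0662] yaw 5.39 tilt z [ 9.e-04  2.e-04 -1.e+00] F [ 0.2  0.6 -3. ] w 43.8 q [ 0.07  0.49  1.99  0.    0.66 -0.03]
t: 12.13
eef_pos: [0.4889, 0.0995, 0.0647]
eef_rot: [[0.996, 0.094, -0.0], [0.094, -0.996, 0.0], [-0.0, -0.0, -1.0]]
ft_force: [0.8, 1.1, -3.8]
grip_width: 0.461
t 12.13 tcp [0.4889 0.0995 0.0647] yaw 5.39 tilt z [-0.e+00  1.e-04 -1.e+00] F [ 0.8  1.1 -3.8] w 43.8 q [ 0.07  0.5   1.99  0.    0.65 -0.03]
```

```bash
python3 -m inch '[[0,0,0.05,0,0,0,1],[0,0,0.1,0,0,0,1],[0,0,0.1,0,0,0,1],[0,0,0.1,0,0,0,1]]' | grep -E "pos|force"
python3 -m inch '[[0,0,0.05,0,0,0,1],[0,0,0.05,0,0,0,1],[0,0,0.05,0,0,0,1],[0,0,0.05,0,0,0,1]]' | grep -E "pos|force"
```

```text
eef_pos: [0.489, 0.0995, 0.0638]
ft_force: [0.6, -0.3, -0.7]
eef_pos: [0.4892, 0.0996, 0.0637]
ft_force: [-0.3, -0.1, 5.4]
```

```bash
python3 -m inch '[[0,0,0,0,0,0,0.3],[0,0,0,0,0,0,-1],[0,0,0,0,0,0,-1],[0,0,0,0,0,0,-1],[0,0,0,0,0,0,-1],[0,0,0,0,0,0,-1],[0,0,0,0,0,0,-1],[0,0,-1,0,0,0,-1],[0,0,-4,0,0,0,-1],[0,0,-8,0,0,0,-1],[0,0,-10,0,0,0,-1],[0,0,-10,0,0,0,-1],[0,0,-10,0,0,0,-1]]'
python3 - <<'E'
from h import *
st(); c=cap("wrist","w8")
print("w8 done"); go([.502,-.1225,.1535],-1.0)
E
```

```text
t: 13.88
eef_pos: [0.4893, 0.0996, 0.1647]
eef_rot: [[0.996, 0.094, 0.003], [0.094, -0.996, 0.0], [0.003, 0.0, -1.0]]
ft_force: [0.1, 0.6, -0.5]
grip_width: 1.002
t 13.88 tcp [0.4893 0.0996 0.1647] yaw 5.39 tilt z [ 2.9e-03  3.0e-04 -1.0e+00] F [ 0.1  0.6 -0.5] w 95.2 q [ 0.07  0.34  1.89  0.    0.9  -0.03]
w8 done
row [-0.76, 22.23, 0.99] [-0.01, -0.03, 6.39] rows>= 5.3
```

View pics/w8.png

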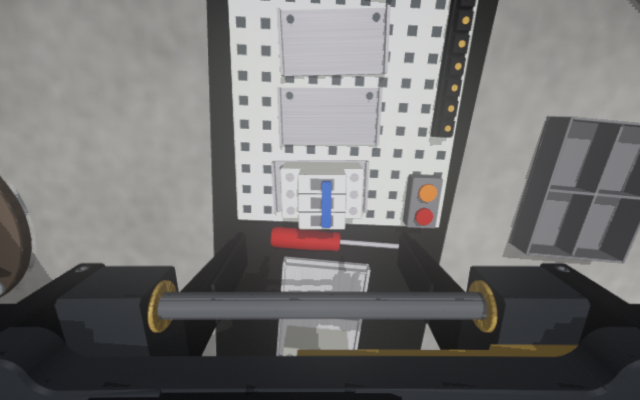

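```bash
python3 -m inch '[[-0.1,4,0.2,0,0,1,-1],[-0.3,8,0.4,0,0,3,-1],[-0.4,12,0.6,0,0,4,-1],[-0.6,16,0.8,0,0,5,-1],[-0.7,20,1,0,0,6,-1],[-0.75,22.2,1,0,0,6.4,-1],[-0.75,22.2,1,0,0,6.4,-1],[-0.75,22.2,1,0,0,6.4,-1],[-0.75,22.2,1,0,0,6.4,-1]]'
python3 - <<'E'
from h import *
st(); c=cap("wrist","w9"); go([.502,-.1225,.0537],-1.0)
a=cv2.imread("pics/w9.png")[140:300,240:400];cv2.imwrite("pics/w9c.png",cv2.resize(a,None,fx=4,fy=4,interpolation=cv2.INTER_CUBIC))
print(((proj(c,[[.4689,-.122,.051],[.5351,-.1231,.051]])-[240,140]+.5)*4).round(0))
E
```

```text
t: 14.68
eef_pos: [0.5017, -0.1216, 0.1523]
eef_rot: [[1.0, -0.018, -0.002], [-0.018, -1.0, 0.001], [-0.002, -0.001, -1.0]]
ft_force: [-0.2, 0.7, -0.4]
grip_width: 1.002
t 14.68 tcp [ 0.5017 -0.1216  0.1523] yaw -1.02 tilt z [-0.0019  0.001  -1.    ] F [-0.2  0.7 -0.4] w 95.2 q [-0.37  0.39  1.87  0.    0.89 -0.35]
row [0.03, 0.13, 9.89] [-0.04, 0.08, 0.03] rows>= 2.4
[[202. 228.]
 [459. 228.]]
```

View pics/w9c.png

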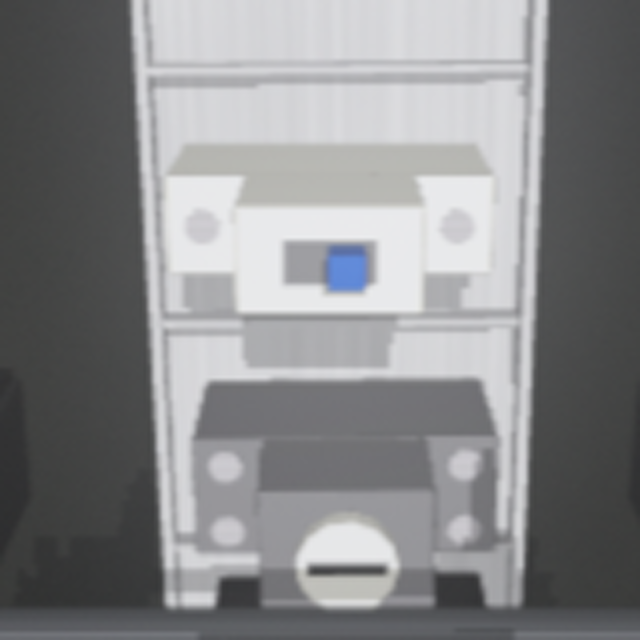

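```bash
python3 -m inch '[[0,0,3,0,0,0,-1],[0,0,6,0,0,0,-1],[0,0,9.2,0,0,0,-1],[0,0,9.9,0,0,0,-1],[0,0,9.9,0,0,0,-1],[0,0,9.9,0,0,0,1],[0,0,9.9,0,0,0,1],[0,0,9.9,0,0,0,1],[0,0,9.9,0,0,0,1],[0,0,9.9,0,0,0,1],[0,0,9.9,0,0,0,1],[0,0,9.9,0,0,0,1],[0,0,9.9,0,0,0,1],[0,0,9.9,0,0,0,1],[0,0,9.9,0,0,0,1],[0,0,9.9,0,0,0,1],[0,0,9.9,0,0,0,1],[0,0,9.9,0,0,0,1]]' 35
python3 - <<'E'
from h import *
st()
E
```

```text
t: 16.23
eef_pos: [0.5022, -0.1222, 0.0542]
eef_rot: [[1.0, -0.018, -0.0], [-0.018, -1.0, 0.0], [-0.0, -0.0, -1.0]]
ft_force: [-1.3, -0.1, 2.0]
grip_width: 0.459
t 16.23 tcp [ 0.5022 -0.1222  0.0542] yaw -1.02 tilt z [-1.e-04  1.e-04 -1.e+00] F [-1.3 -0.1  2. ] w 43.6 q [-0.37  0.53  1.96  0.    0.65 -0.35]
```

```bash
python3 -m inch '[[0,0,-0.5,0,0,0,1],[0,0,-2,0,0,0,1],[0,0,-4,0,0,0,1],[0,0,-7,0,0,0,1],[0,0,-10,0,0,0,1],[0,0,-11.5,0,0,0,1],[0,0,-11.5,0,0,0,1],[0,0,-11.5,0,0,0,1],[0,0,-11.5,0,0,0,1]]'
python3 - <<'E'
from h import *
st(); go([.4906,.1775,.1692],5.3)
E
```

```text
t: 16.98
eef_pos: [0.5018, -0.122, 0.1682]
eef_rot: [[1.0, -0.018, -0.001], [-0.018, -1.0, 0.001], [-0.001, -0.001, -1.0]]
ft_force: [-0.6, 0.3, -1.9]
grip_width: 0.463
t 16.98 tcp [ 0.5018 -0.122   0.1682] yaw -1.01 tilt z [-1.4e-03  6.0e-04 -1.0e+00] F [-0.6  0.3 -1.9] w 43.9 q [-0.37  0.37  1.85  0.    0.93 -0.35]
row [-1.65, -29.93, -0.08] [-0.04, 0.08, -6.31] rows>= 7.2
```

```bash
python3 -m inch '[[-0.1,-1.5,0,0,0,-0.5,1],[-0.3,-4.5,0,0,0,-1,1],[-0.5,-8,0,0,0,-2,1],[-0.7,-12,0,0,0,-3,1],[-0.9,-16,0,0,0,-4,1],[-1.1,-20,0,0,0,-5,1],[-1.4,-24,0,0,0,-6,1],[-1.6,-27.5,0,0,0,-6.3,1],[-1.65,-29.5,0,0,0,-6.3,1],[-1.65,-30,0,0,0,-6.3,1],[-1.65,-30,0,0,0,-6.3,1],[-1.65,-30,0,0,0,-6.3,1],[-1.65,-30,0,0,0,-6.3,1]]'
python3 - <<'E'
from h import *
st(); cap("wrist","w10"); go([.4906,.1775,.0642],5.3)
E
```

```text
t: 18.07
eef_pos: [0.491, 0.1769, 0.1686]
eef_rot: [[0.996, 0.091, -0.001], [0.091, -0.996, -0.0], [-0.001, 0.0, -1.0]]
ft_force: [0.3, 0.1, -0.6]
grip_width: 0.463
t 18.07 tcp [0.491  0.1769 0.1686] yaw 5.23 tilt z [-1.1e-03 -3.0e-04 -1.0e+00] F [ 0.3  0.1 -0.6] w 44.0 q [ 0.22  0.37  1.84 -0.    0.94  0.13]
row [-0.04, -0.07, 10.47] [0.01, 0.04, -0.09] rows>= 2.5
```

View pics/w10.png

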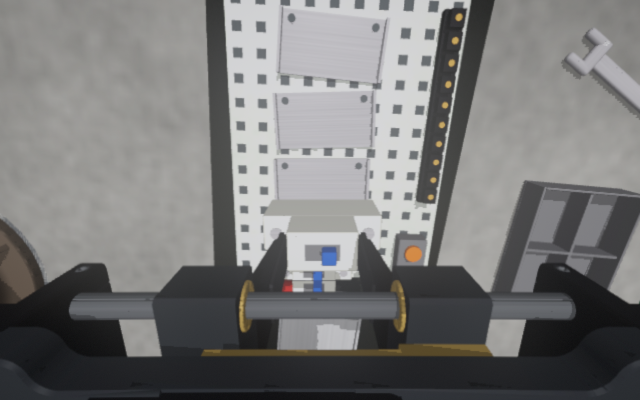

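```bash
python3 -m inch '[[0,0,2,0,0,0,1],[0,-0.05,5,0,0,0,1],[0,-0.05,8,0,0,0,1],[0,-0.05,9.7,0,0,0,1],[0,-0.05,10.1,0,0,0,1],[0,-0.05,10.2,0,0,0,1],[0,-0.05,10.2,0,0,0,1],[0,-0.05,10.2,0,0,0,1]]' | grep -E "pos|force"
python3 -m inch '[[0,0,0.05,0,0,0,1],[0,0,0.1,0,0,0,1],[0,0,0.1,0,0,0,1],[0,0,0.1,0,0,0,1]]' | grep -E "pos|force"
python3 -m inch '[[0,0,0.05,0,0,0,1],[0,0,0.05,0,0,0,1],[0,0,0.05,0,0,0,1],[0,0,0.05,0,0,0,1]]' | grep -E "pos|force"
```

```text
eef_pos: [0.4918, 0.1784, 0.0684]
ft_force: [0.2, 0.1, -0.1]
eef_pos: [0.4912, 0.1786, 0.0666]
ft_force: [0.1, 0.1, -1.2]
eef_pos: [0.4911, 0.1786, 0.0657]
ft_force: [-0.2, 0.1, -0.8]
```

```bash
python3 -m inch '[[0,0,0.05,0,0,0,1],[0,0,0.1,0,0,0,1],[0,0,0.1,0,0,0,1],[0,0,0.1,0,0,0,1]]' | grep -E "pos|force"
python3 -m inch '[[0,0,0.05,0,0,0,1],[0,0,0.05,0,0,0,1],[0,0,0.05,0,0,0,1],[0,0,0.05,0,0,0,1]]' | grep -E "pos|force"
```

```text
eef_pos: [0.4911, 0.1786, 0.0647]
ft_force: [0.8, -0.3, -1.1]
eef_pos: [0.4911, 0.1786, 0.0643]
ft_force: [0.1, -0.5, 0.4]
```

```bash
python3 -m inch '[[0,0,0.03,0,0,0,1],[0,0,0.03,0,0,0,1],[0,0,0.03,0,0,0,1]]' | grep -E "pos|force"
python3 -m inch '[[0,0,0,0,0,0,0.3],[0,0,0,0,0,0,-1],[0,0,0,0,0,0,-1],[0,0,0,0,0,0,-1],[0,0,0,0,0,0,-1],[0,0,0,0,0,0,-1],[0,0,0,0,0,0,-1],[0,0,-1,0,0,0,-1],[0,0,-4,0,0,0,-1],[0,0,-8,0,0,0,-1],[0,0,-10,0,0,0,-1],[0,0,-10,0,0,0,-1],[0,0,-10,0,0,0,-1]]'
python3 - <<'E'
from h import *
st(); c=cap("wrist","w11")
go([.5048,-.2007,.1537],-.4)
E
```

```text
eef_pos: [0.4911, 0.1786, 0.0642]
ft_force: [-1.2, 0.3, 4.7]
t: 21.45
eef_pos: [0.4914, 0.1787, 0.1654]
eef_rot: [[0.996, 0.092, 0.003], [0.092, -0.996, 0.001], [0.003, -0.0, -1.0]]
ft_force: [-0.2, 0.2, -0.8]
grip_width: 0.999
t 21.45 tcp [0.4914 0.1787 0.1654] yaw 5.29 tilt z [ 2.7e-03  7.0e-04 -1.0e+00] F [-0.2  0.2 -0.8] w 94.9 q [0.22 0.38 1.84 0.   0.92 0.13]
row [-2.1, 37.89, 1.04] [-0.01, -0.03, 5.69] rows>= 9.1
```

View pics/w11.png

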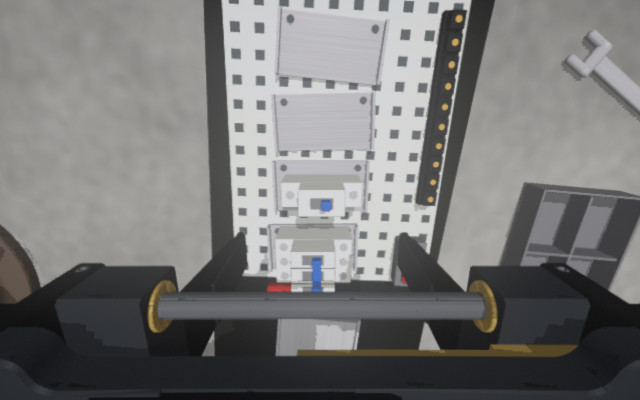

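Both placed. Next the relay.

```bash
python3 -m inch '[[-0.2,4,0.1,0,0,0.5,-1],[-0.4,8,0.2,0,0,1,-1],[-0.6,12,0.3,0,0,2,-1],[-0.8,16,0.4,0,0,2.5,-1],[-1,20,0.5,0,0,3,-1],[-1.2,24,0.6,0,0,3.5,-1],[-1.5,28,0.7,0,0,4,-1],[-1.8,32,0.8,0,0,5,-1],[-2,36,1,0,0,5.7,-1],[-2.1,37.9,1,0,0,5.7,-1],[-2.1,37.9,1,0,0,5.7,-1],[-2.1,37.9,1,0,0,5.7,-1],[-2.1,37.9,1,0,0,5.7,-1]]'
python3 - <<'E'
from h import *
st(); c=cap("wrist","w12"); go([.5048,-.2007,.0542],-.4)
a=cv2.imread("pics/w12.png")[140:300,240:400];cv2.imwrite("pics/w12c.png",cv2.resize(a,None,fx=4,fy=4,interpolation=cv2.INTER_CUBIC))
print(((proj(c,[[.4718,-.2105,.0512],[.4719,-.1906,.0512],[.5377,-.2109,.0512],[.5379,-.1909,.0512]])-[240,140]+.5)*4).round(0))
E
```

```text
t: 22.58
eef_pos: [0.5045, -0.1999, 0.153]
eef_rot: [[1.0, -0.007, -0.002], [-0.007, -1.0, 0.001], [-0.002, -0.001, -1.0]]
ft_force: [-0.2, 0.4, -0.4]
grip_width: 0.999
t 22.58 tcp [ 0.5045 -0.1999  0.153 ] yaw -0.41 tilt z [-0.0017  0.0013 -1.    ] F [-0.2  0.4 -0.4] w 94.9 q [-0.5   0.42  1.8   0.    0.92 -0.49]
row [0.02, 0.12, 9.91] [-0.05, 0.07, 0.04] rows>= 2.4
[[204. 264.]
 [201. 190.]
 [456. 264.]
 [459. 189.]]
```

View pics/w12c.png

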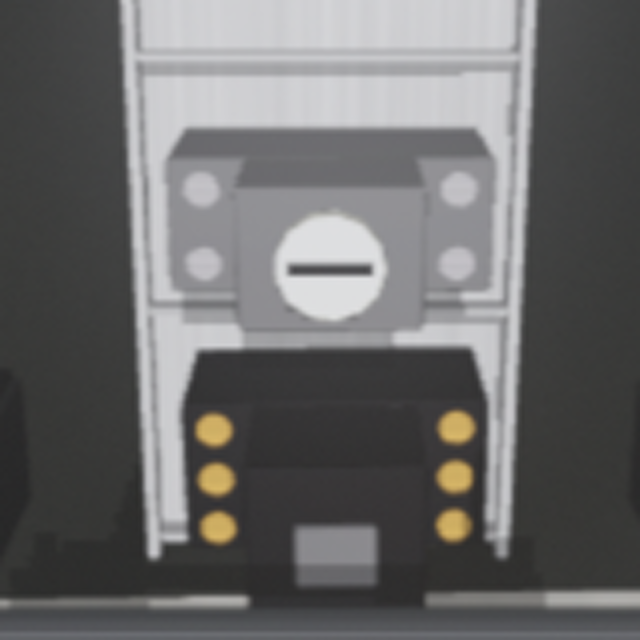

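Screws at the predicted pixels, within 1 px. Descend and grip.

```bash
python3 -m inch '[[0,0,3,0,0,0,-1],[0,0,6,0,0,0,-1],[0,0,9.2,0,0,0,-1],[0,0,9.9,0,0,0,-1],[0,0,9.9,0,0,0,-1],[0,0,9.9,0,0,0,1],[0,0,9.9,0,0,0,1],[0,0,9.9,0,0,0,1],[0,0,9.9,0,0,0,1],[0,0,9.9,0,0,0,1],[0,0,9.9,0,0,0,1],[0,0,9.9,0,0,0,1],[0,0,9.9,0,0,0,1],[0,0,9.9,0,0,0,1],[0,0,9.9,0,0,0,1],[0,0,9.9,0,0,0,1],[0,0,9.9,0,0,0,1],[0,0,9.9,0,0,0,1]]' 35 | grep -E "pos|force|width"
python3 -m inch '[[0,0,-0.5,0,0,0,1],[0,0,-2,0,0,0,1],[0,0,-4,0,0,0,1],[0,0,-7,0,0,0,1],[0,0,-10,0,0,0,1],[0,0,-11.5,0,0,0,1],[0,0,-11.5,0,0,0,1],[0,0,-11.5,0,0,0,1],[0,0,-11.5,0,0,0,1]]'
python3 - <<'E'
from h import *
st(); go([.4874,.2504,.1692],6.4)
E
```

```text
eef_pos: [0.505, -0.2008, 0.0549]
ft_force: [-1.4, 0.1, 2.2]
grip_width: 0.457
t: 24.88
eef_pos: [0.5046, -0.2005, 0.1688]
eef_rot: [[1.0, -0.007, -0.001], [-0.007, -1.0, 0.001], [-0.001, -0.001, -1.0]]
ft_force: [-0.3, 0.6, -1.0]
grip_width: 0.458
t 24.88 tcp [ 0.5046 -0.2005  0.1688] yaw -0.42 tilt z [-1.3e-03  9.0e-04 -1.0e+00] F [-0.3  0.6 -1. ] w 43.5 q [-0.5   0.4   1.79  0.    0.96 -0.49]
row [-2.04, -45.07, 0.01] [-0.05, 0.07, -6.82] rows>= 10.8
```

```bash
python3 -m inch '[[-0.1,-1.5,0,0,0,-0.5,1],[-0.2,-4.5,0,0,0,-1,1],[-0.4,-8,0,0,0,-1.5,1],[-0.6,-12,0,0,0,-2,1],[-0.8,-16,0,0,0,-2.5,1],[-0.9,-20,0,0,0,-3,1],[-1.1,-24,0,0,0,-3.5,1],[-1.3,-28,0,0,0,-4,1],[-1.5,-32,0,0,0,-5,1],[-1.7,-36,0,0,0,-5.5,1],[-1.9,-40,0,0,0,-6.2,1],[-2,-43,0,0,0,-6.8,1],[-2.05,-44.8,0,0,0,-6.8,1],[-2.05,-45.1,0,0,0,-6.8,1],[-2.05,-45.1,0,0,0,-6.8,1],[-2.05,-45.1,0,0,0,-6.8,1],[-2.05,-45.1,0,0,0,-6.8,1]]'
python3 - <<'E'
from h import *
st(); cap("wrist","w13"); go([.4874,.2504,.0649],6.4)
E
```

```text
t: 26.3
eef_pos: [0.4876, 0.2494, 0.1695]
eef_rot: [[0.994, 0.11, -0.001], [0.11, -0.994, -0.0], [-0.001, 0.0, -1.0]]
ft_force: [-0.0, -0.5, -1.3]
grip_width: 0.458
t 26.3 tcp [0.4876 0.2494 0.1695] yaw 6.33 tilt z [-9.e-04 -4.e-04 -1.e+00] F [-0.  -0.5 -1.3] w 43.5 q [ 0.35  0.41  1.77 -0.    0.96  0.24]
row [-0.02, -0.12, 10.48] [0.01, 0.03, -0.09] rows>= 2.5
```

View pics/w13.png

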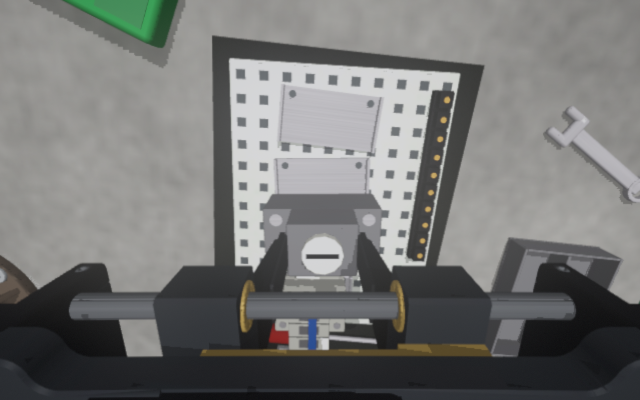

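```bash
python3 -m inch '[[0,0,2,0,0,0,1],[0,-0.05,5,0,0,0,1],[0,-0.05,8,0,0,0,1],[0,-0.05,9.7,0,0,0,1],[0,-0.05,10.2,0,0,0,1],[0,-0.05,10.35,0,0,0,1],[0,-0.05,10.35,0,0,0,1],[0,-0.05,10.35,0,0,0,1]]' | grep -E "pos|force"
python3 -m inch '[[0,0,0,0,0,0,1],[0,0,0,0,0,0,1]]' | grep -E "pos|force"
```

```text
eef_pos: [0.4885, 0.2508, 0.0676]
ft_force: [-0.0, -0.1, -1.3]
eef_pos: [0.4882, 0.251, 0.0674]
ft_force: [-0.6, -0.9, -1.7]
```

```bash
python3 -m inch '[[0,0,0.05,0,0,0,1],[0,0,0.1,0,0,0,1],[0,0,0.15,0,0,0,1],[0,0,0.15,0,0,0,1]]' | grep -E "pos|force"
python3 -m inch '[[0,0,0.05,0,0,0,1],[0,0,0.07,0,0,0,1],[0,0,0.07,0,0,0,1],[0,0,0.07,0,0,0,1]]' | grep -E "pos|force"
```

```text
eef_pos: [0.4878, 0.2509, 0.0649]
ft_force: [-1.1, -0.7, 0.1]
eef_pos: [0.4878, 0.2509, 0.0648]
ft_force: [-2.9, 0.1, 7.0]
```

```bash
python3 -m inch '[[0,0,0.05,0,0,0,1],[0,0,0.05,0,0,0,1],[0,0,0.05,0,0,0,1]]' | grep -E "pos|force"
```

```text
eef_pos: [0.4878, 0.251, 0.0647]
ft_force: [-4.1, -0.5, 12.3]
```

Firm contact; back off slightly, release, retreat.

```bash
python3 -m inch '[[0,0,-0.08,0,0,0,1],[0,0,-0.08,0,0,0,1],[0,0,-0.08,0,0,0,0.3],[0,0,-0.08,0,0,0,-1],[0,0,-0.08,0,0,0,-1],[0,0,-0.08,0,0,0,-1],[0,0,-0.08,0,0,0,-1],[0,0,-0.08,0,0,0,-1],[0,0,-0.08,0,0,0,-1],[0,0,-1,0,0,0,-1],[0,0,-4,0,0,0,-1],[0,0,-8,0,0,0,-1],[0,0,-10,0,0,0,-1],[0,0,-10,0,0,0,-1],[0,0,-10,0,0,0,-1]]'
python3 - <<'E'
from h import *
st(); c=cap("wrist","w14")
go([.5059,-.273,.1537],.3)
E
```

```text
t: 29.35
eef_pos: [0.4881, 0.251, 0.1652]
eef_rot: [[0.994, 0.111, 0.003], [0.111, -0.994, 0.001], [0.003, -0.001, -1.0]]
ft_force: [0.1, -0.4, -0.4]
grip_width: 1.001
t 29.35 tcp [0.4881 0.251  0.1652] yaw 6.39 tilt z [ 0.0026  0.001  -1.    ] F [ 0.1 -0.4 -0.4] w 95.1 q [0.35 0.41 1.78 0.   0.95 0.24]
row [-4.0, 52.26, 1.01] [-0.01, -0.02, 6.08] rows>= 12.6
```

View pics/w14.png

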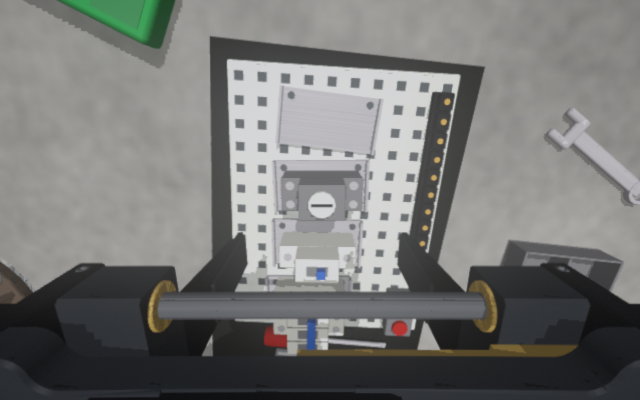

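Relay stands in cradle 2. Now the contactor.

```bash
python3 -m inch '[[-0.3,4,0.1,0,0,0.5,-1],[-0.6,8,0.2,0,0,1,-1],[-0.9,12,0.2,0,0,1.5,-1],[-1.2,16,0.3,0,0,2,-1],[-1.5,20,0.4,0,0,2.5,-1],[-1.8,24,0.5,0,0,3,-1],[-2.1,28,0.6,0,0,3.5,-1],[-2.4,32,0.7,0,0,4,-1],[-2.7,36,0.8,0,0,4.5,-1],[-3,40,0.9,0,0,5,-1],[-3.4,44,1,0,0,5.5,-1],[-3.7,48,1,0,0,6,-1],[-4,51,1,0,0,6.1,-1],[-4,52.2,1,0,0,6.1,-1],[-4,52.2,1,0,0,6.1,-1],[-4,52.2,1,0,0,6.1,-1],[-4,52.2,1,0,0,6.1,-1]]'
python3 - <<'E'
from h import *
st(); c=cap("wrist","w15"); go([.5059,-.273,.0542],.3)
a=cv2.imread("pics/w15.png")[140:300,240:400];cv2.imwrite("pics/w15c.png",cv2.resize(a,None,fx=4,fy=4,interpolation=cv2.INTER_CUBIC))
print(((proj(c,[[.4731,-.2885,.051],[.4729,-.258,.051],[.5388,-.2878,.0512],[.5386,-.2578,.0512]])-[240,140]+.5)*4).round(0))
E
```

```text
t: 30.82
eef_pos: [0.5058, -0.2708, 0.1531]
eef_rot: [[1.0, 0.006, -0.001], [0.006, -1.0, 0.001], [-0.001, -0.001, -1.0]]
ft_force: [-0.7, -0.9, 1.1]
grip_width: 0.995
t 30.82 tcp [ 0.5058 -0.2708  0.1531] yaw 0.34 tilt z [-0.0012  0.0012 -1.    ] F [-0.7 -0.9  1.1] w 94.5 q [-0.61  0.46  1.73  0.    0.95 -0.61]
row [-0.0, 0.24, 9.92] [-0.05, 0.05, 0.07] rows>= 2.4
[[204. 288.]
 [200. 175.]
 [454. 287.]
 [457. 176.]]
```

View pics/w15c.png

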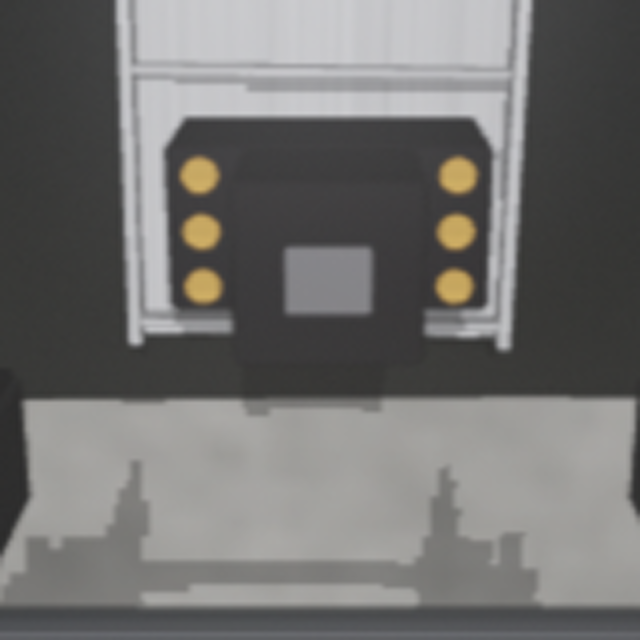

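```bash
python3 -m inch '[[0,0.1,3,0,0,0,-1],[0,0.15,6,0,0,0,-1],[0,0.15,9.2,0,0,0,-1],[0,0.15,9.9,0,0,0,-1],[0,0.15,9.9,0,0,0,-1],[0,0.15,9.9,0,0,0,1],[0,0.15,9.9,0,0,0,1],[0,0.15,9.9,0,0,0,1],[0,0.15,9.9,0,0,0,1],[0,0.15,9.9,0,0,0,1],[0,0.15,9.9,0,0,0,1],[0,0.15,9.9,0,0,0,1],[0,0.15,9.9,0,0,0,1],[0,0.15,9.9,0,0,0,1],[0,0.15,9.9,0,0,0,1],[0,0.15,9.9,0,0,0,1],[0,0.15,9.9,0,0,0,1],[0,0.15,9.9,0,0,0,1]]' 40 | grep -E "pos|force|width"
python3 -m inch '[[0,0,-0.5,0,0,0,1],[0,0,-2,0,0,0,1],[0,0,-4,0,0,0,1],[0,0,-7,0,0,0,1],[0,0,-10,0,0,0,1],[0,0,-11.5,0,0,0,1],[0,0,-11.5,0,0,0,1],[0,0,-11.5,0,0,0,1],[0,0,-11.5,0,0,0,1]]'
python3 - <<'E'
from h import *
st(); go([.4875,.3245,.1692],-.7)
E
```

```text
eef_pos: [0.5059, -0.2739, 0.0548]
ft_force: [-2.8, 0.1, 3.5]
grip_width: 0.469
t: 33.12
eef_pos: [0.5056, -0.2734, 0.1683]
eef_rot: [[1.0, 0.005, -0.002], [0.005, -1.0, 0.001], [-0.002, -0.001, -1.0]]
ft_force: [0.0, 0.2, -3.8]
grip_width: 0.472
t 33.12 tcp [ 0.5056 -0.2734  0.1683] yaw 0.29 tilt z [-0.0016  0.0013 -1.    ] F [ 0.   0.2 -3.8] w 44.8 q [-0.61  0.44  1.71  0.    0.99 -0.62]
row [-1.51, -59.8, -0.01] [-0.08, 0.09, 0.99] rows>= 14.3
```

```bash
python3 -m inch '[[0,-1.5,0,0,0,0,1],[-0.1,-4.5,0,0,0,0,1],[-0.2,-8,0,0,0,0.1,1],[-0.3,-12,0,0,0,0.2,1],[-0.4,-16,0,0,0,0.3,1],[-0.5,-20,0,0,0,0.3,1],[-0.6,-24,0,0,0,0.4,1],[-0.7,-28,0,0,0,0.5,1],[-0.8,-32,0,0,0,0.5,1],[-0.9,-36,0,0,0,0.6,1],[-1,-40,0,0,0,0.7,1],[-1.1,-44,0,0,0,0.8,1],[-1.2,-48,0,0,0,0.9,1],[-1.3,-52,0,0,0,1,1],[-1.4,-56,0,0,0,1,1],[-1.5,-58.5,0,0,0,1,1],[-1.5,-59.7,0,0,0,1,1],[-1.5,-59.8,0,0,0,1,1],[-1.5,-59.8,0,0,0,1,1],[-1.5,-59.8,0,0,0,1,1]]'
python3 - <<'E'
from h import *
st(); cap("wrist","w16"); go([.4875,.3235,.0648],-.7)
E
```

```text
t: 34.78
eef_pos: [0.4878, 0.323, 0.1691]
eef_rot: [[1.0, -0.013, -0.001], [-0.013, -1.0, -0.001], [-0.001, 0.001, -1.0]]
ft_force: [-0.0, 0.4, -3.2]
grip_width: 0.47
t 34.78 tcp [0.4878 0.323  0.1691] yaw -0.74 tilt z [-1.2e-03 -8.0e-04 -1.0e+00] F [-0.   0.4 -3.2] w 44.6 q [ 0.47  0.46  1.68 -0.    1.    0.49]
row [-0.05, -0.07, 10.46] [0.03, 0.04, -0.08] rows>= 2.5
```

View pics/w16.png

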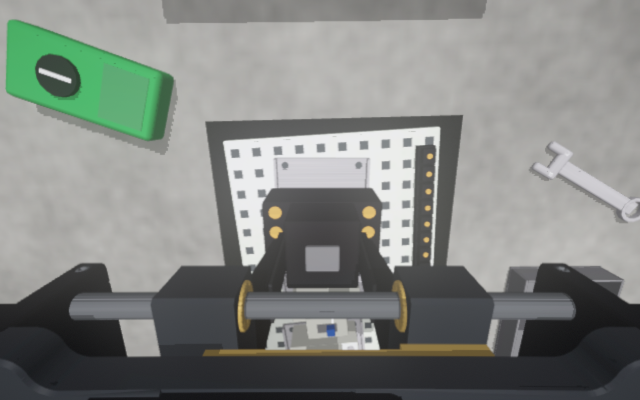

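```bash
python3 -m inch '[[0,0,2,0,0,0,1],[0,0,5,0,0,0,1],[0,0,8,0,0,0,1],[0,0,9.7,0,0,0,1],[0,0,10.1,0,0,0,1],[0,0,10.25,0,0,0,1],[0,0,10.25,0,0,0,1],[0,0,10.25,0,0,0,1],[0,0,10.25,0,0,0,1]]' | grep -E "pos|force"
python3 -m inch '[[0,0,0.05,0,0,0,1],[0,0,0.1,0,0,0,1],[0,0,0.1,0,0,0,1],[0,0,0.1,0,0,0,1]]' | grep -E "pos|force"
python3 -m inch '[[0,0,0.05,0,0,0,1],[0,0,0.07,0,0,0,1],[0,0,0.07,0,0,0,1],[0,0,0.07,0,0,0,1]]' | grep -E "pos|force"
```

```text
eef_pos: [0.4888, 0.3242, 0.0686]
ft_force: [-0.1, 0.3, -3.5]
eef_pos: [0.4881, 0.3241, 0.0664]
ft_force: [0.2, -0.3, -3.3]
eef_pos: [0.4881, 0.3241, 0.0655]
ft_force: [-0.4, -0.6, -4.1]
```

```bash
python3 -m inch '[[0,0,0.05,0,0,0,1],[0,0,0.07,0,0,0,1],[0,0,0.07,0,0,0,1],[0,0,0.07,0,0,0,1]]' | grep -E "pos|force"
python3 -m inch '[[0,0,0.03,0,0,0,1],[0,0,0.03,0,0,0,1],[0,0,0.03,0,0,0,1]]' | grep -E "pos|force"
```

```text
eef_pos: [0.4881, 0.3241, 0.0648]
ft_force: [-0.1, 0.1, -3.1]
eef_pos: [0.4881, 0.3241, 0.0648]
ft_force: [-1.4, -0.7, 1.5]
```

Contact (weight gone). Release and retreat.

```bash
python3 -m inch '[[0,0,0,0,0,0,0.3],[0,0,0,0,0,0,-1],[0,0,0,0,0,0,-1],[0,0,0,0,0,0,-1],[0,0,0,0,0,0,-1],[0,0,0,0,0,0,-1],[0,0,0,0,0,0,-1],[0,0,-1,0,0,0,-1],[0,0,-4,0,0,0,-1],[0,0,-8,0,0,0,-1],[0,0,-12,0,0,0,-1],[0,0,-13,0,0,0,-1],[0,0,-13,0,0,0,-1],[0,0,-13,0,0,0,-1]]'
python3 - <<'E'
from h import *
st(); c=cap("wrist","w17");go([.56,.2,.2],90)
E
```

```text
t: 38.0
eef_pos: [0.488, 0.324, 0.1951]
eef_rot: [[1.0, -0.012, 0.001], [-0.012, -1.0, 0.001], [0.001, -0.001, -1.0]]
ft_force: [0.2, 0.1, -0.5]
grip_width: 0.999
t 38.0 tcp [0.488  0.324  0.1951] yaw -0.71 tilt z [ 1.1e-03  6.0e-04 -1.0e+00] F [ 0.2  0.1 -0.5] w 94.9 q [0.47 0.43 1.65 0.   1.06 0.49]
row [7.39, 12.29, -0.6] [-0.02, 0.05, -90.71] rows>= 12.7
```

View pics/w17.png

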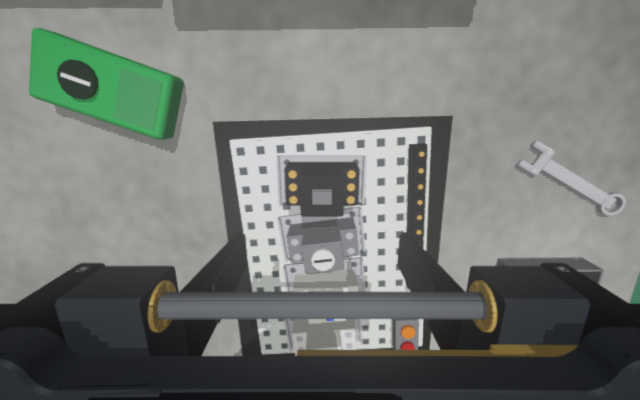

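Return to the overview pose to check all four.

```bash
python3 -m inch '[[7.4,12.3,-0.6,0,0,-90.7,-1],[7.4,12.3,-0.6,0,0,-90.7,-1],[7.4,12.3,-0.6,0,0,-90.7,-1],[7.4,12.3,-0.6,0,0,-90.7,-1],[7.4,12.3,-0.6,0,0,-90.7,-1],[7.4,12.3,-0.6,0,0,-90.7,-1],[7.4,12.3,-0.6,0,0,-90.7,-1],[7.4,12.3,-0.6,0,0,-90.7,-1],[7.4,12.3,-0.6,0,0,-90.7,-1],[7.4,12.3,-0.6,0,0,-90.7,-1],[7.4,12.3,-0.6,0,0,-90.7,-1],[7.4,12.3,-0.6,0,0,-90.7,-1],[7.4,12.3,-0.6,0,0,-90.7,-1],[7.4,12.3,-0.6,0,0,-90.7,-1],[7.4,12.3,-0.6,0,0,-90.7,-1],[7.4,12.3,-0.6,0,0,-90.7,-1],[7.4,12.3,-0.6,0,0,-90.7,-1],[7.4,12.3,-0.6,0,0,-90.7,-1]]' >/dev/null
python3 - <<'E'
from h import *
st(); cap("wrist","f1")
a=cv2.imread("pics/f1.png")[55:180,195:460];cv2.imwrite("pics/f1c.png",cv2.resize(a,None,fx=3,fy=3,interpolation=cv2.INTER_CUBIC))
E
python3 -m inch '[[-15,0,0,0,0,0,-1],[-15,0,0,0,0,0,-1],[-15,0,0,0,0,0,-1],[-15,0,0,0,0,0,-1],[-15,0,0,0,0,0,-1],[-15,0,0,0,0,0,-1],[-15,0,0,0,0,0,-1],[-15,0,0,0,0,0,-1]]' >/dev/null
python3 - <<'E'
from h import *
st(); cap("wrist","f2")
a=cv2.imread("pics/f2.png")[55:180,305:570];cv2.imwrite("pics/f2c.png",cv2.resize(a,None,fx=3,fy=3,interpolation=cv2.INTER_CUBIC))
E
```

```text
t 39.55 tcp [0.5605 0.2001 0.2003] yaw 89.89 tilt z [-4.e-04 -0.e+00 -1.e+00] F [-0.4  0.5  0.7] w 94.8 q [ 0.23  0.44  1.62  0.    1.08 -1.34]
t 40.27 tcp [0.5605 0.0511 0.2005] yaw 90.03 tilt z [ 0.e+00  2.e-04 -1.e+00] F [-0.9 -0.8  0.4] w 95.0 q [-0.03  0.39  1.7   0.    1.05 -1.6 ]
```

View pics/f1c.png

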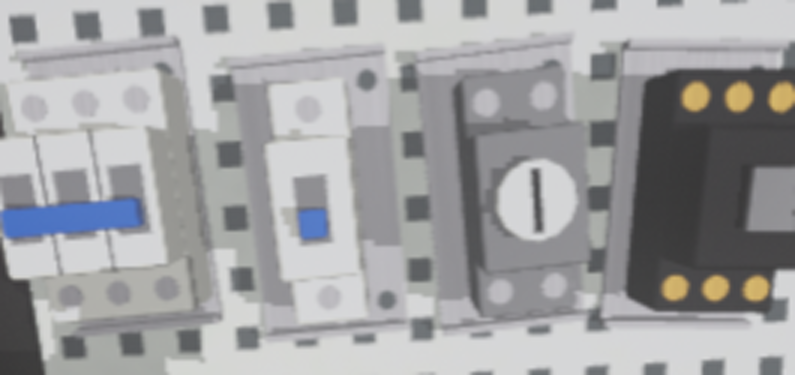

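View pics/f2c.png

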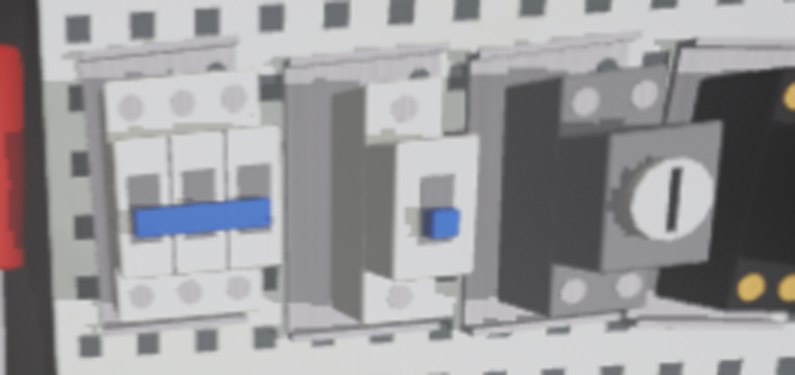

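```bash
python3 - <<'E'
from h import *
f1,f2=load("f1"),load("f2")
P=lambda p,o:((p[0]+.5)/3-.5+o[0],(p[1]+.5)/3-.5+o[1])
D={"triple":([(35,108),(136,98),(70,296),(166,288)],[(131,108),(234,97),(141,296),(238,287)],(.4883,.0986,5.4)),
"single":([(307,109),(329,297)],[(404,108),(400,296)],(.4906,.1775,5.3)),
"relay":([(486,103),(543,95),(501,292),(554,286)],[(586,101),(645,94),(573,290),(628,285)],(.4874,.2504,6.4)),
"contactor":([(695,96),(783,97),(675,288),(757,288)],None,(.4875,.3245,-.7))}
for n,(a,b,g) in D.items():
    A=[P(p,(195,55)) for p in a]
    if b: X=np.array([tri((f1,f2),(u,P(v,(305,55))))[0] for u,v in zip(A,b)])
    else: X=plane(f1,A,.0608)
    h=len(X)//2;d=X[h:].mean(0)-X[:h].mean(0);m=X.mean(0)
    print(n,m.round(4),"yaw",np.degrees(np.arctan2(d[1],d[0])).round(1),"err mm",((m[:2]-g[:2])*1e3).round(1),"cradle yaw",g[2],"z",X[:,2].round(4))
E
```

```text
triple [0.4895 0.1004 0.0608] yaw 4.7 err mm [1.2 1.8] cradle yaw 5.4 z [0.0602 0.061  0.0609 0.061 ]
single [0.4914 0.1783 0.0611] yaw 5.5 err mm [0.8 0.8] cradle yaw 5.3 z [0.0612 0.0609]
relay [0.4885 0.2513 0.0611] yaw 6.8 err mm [1.1 0.9] cradle yaw 6.4 z [0.0617 0.0621 0.0601 0.0607]
contactor [0.4883 0.3253 0.0608] yaw -0.6 err mm [0.8 0.8] cradle yaw -0.7 z [0.0608 0.0608 0.0608 0.0608]
```

```bash
python3 -c "
from cell import manip; print(manip.sign_off())"
```

```text
the job is handed in; nothing more can be done
None
```

I moved all four devices into the mirrored cradles and handed the job in at about 40 s. From the left end of the rack, the triple breaker went to cradle 4, the single breaker to 3, the relay to 2 and the contactor to 1.

**One mishap:** on my first grasp of the triple breaker I lifted before the fingers had finished closing. It stayed upright in its bay and shifted by about 1 mm at most. I checked it, opened the gripper and repeated the grasp with a longer close.

**Last checks:**
- **Centring and turn:** each centre measured within about 2.2 mm of its cradle's centre, and each length within about 0.7° of the cradle's.
- **Height:** for the triple, single and relay, two wrist views put the screw tops at about 61 mm. That is where they should be with the devices level on the cradle floors.
- **Contactor:** only one view took in the whole contactor, so I assumed its height there. The force reading showed its weight coming off as it touched the cradle floor.
- **Gripper:** it was open and well clear of everything at the end.

No check failed or disagreed. I did not take a top or side camera picture at the end.

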